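Check a bore probe's windows and hold it in the bore

ROBOT

A 6-joint arm with a two-finger parallel gripper is mounted at the origin on the work surface. World frame = base frame: x ahead of the robot, y to its left, z up, the work surface at z = 0. Lengths are in mm, angles in degrees, forces in N, time in s.
With the tool pointing down it reaches from about 350 to 850 mm from the base axis. Payload 8.1 kg.
Tool frame: the origin (TCP) lies on the mounting face of the last link; the fingertips stand 173 mm ahead of it and the grasp point (between the pads) lies 155 mm ahead of it; z points along the fingers, y is the direction in which the jaws open and shut (so a half turn about z gives the same grasp; the last joint's range is limited). The gripper opens to 85 mm and grips with 20 to 120 N. Pads are 22 mm wide; open, the fingers measure 114 mm over their backs; the gripper's body (76 mm by 85 mm) begins 54 mm behind the grasp point. The pads swing forward as they close: fully open they stand 13 mm farther back than shut.
Start: joints at [-80.18, 7.471, 85.268, -0, 87.261, -4.893], TCP at [152.413, -580.325, 404.692] pointing down, gripper open.
Joint ranges: [-169.43, 169.43], [-51.17, 129.36], [1.28, 143.12], [-76.62, 256.62], [0, 156.53], [-152.29, 152.29]. Speed limits (degrees/s): [136.94, 136.94, 159.86, 180, 180, 180].

INTERFACE

Orientations are given as [roll, pitch, yaw] about the fixed x, y, z axes, in that order (R = Rz(yaw) Ry(pitch) Rx(roll)).
In Python, from bench import * gives the robot as it stands.
- The arm moves only by the tool arm_command, never from a script. Its argument "plan" is a list of rows, each an object of numbers: "jaw": the closure, from 0 (fully open) to 1 (shut); "dx", "dy", "dz": the shift along the tool's x, y, z in mm; "wx", "wy", "wz": the turn, a rotation vector about the tool's x, y, z in rad. A call has 1 to 12 rows; each row is the pose to reach, as a shift and turn from the pose commanded when the call began, along the tool's axes at that moment; what a row does not reach only later rows make up. A row lasts 1/10 s, in which the tool goes at most 50 mm and 8.59 degrees, less where a joint would pass 70% of its speed; a pose out of reach is approached as far as the arm can. A call with a gripper value outside its range is refused whole. The fingers move at their own pace and stop on an object; "squeeze" is the grip in N (left out, the last holds). Time passes only in rows, so rows that repeat a pose let the fingers close. It gives the time, the measured TCP pose, the force and the opening at its end, in the units of the state.
- sense(): the state, without advancing time (a new reading comes with each control period).
- snapshot(name): name is "side" or "top" or "wrist"; returns a dict with "pixels" (384x512x3 uint8, red, green, blue), "fx", "fy", "cx", "cy" (pixels), "k1" (the pictures are not rectified: a ray, as slopes to the right and down, at radius r is drawn at 1 + k1 r^2 times it, then the intrinsics apply), "extrinsics" (4x4, takes a point from camera to world coordinates). Camera axes: x right, y up, looking along -z (the intrinsics and any distortion apply to the point x, -y, -z); pixel columns grow to the right and rows downward; lengths in mm; the calibration is good to about 2 mm. A picture is of the moment at which its call begins. There is no depth.
- hand_in(): hands the job in, once; it reports no verdict.
Trained networks look in the newest picture that a camera, given by its name, has taken for a name from the list of things; names that differ only in an ending like _2 or _b are one class to them, and where a whole thing is asked for, a point or a joint stands for the part that bears it (a point fixed in the world has none). Each returns a list of dicts, best first, with "score" (0 to 1); they miss things now and then, are a little off and sometimes report something else, mostly with a low value. They report only what shows in the picture. A call takes as long as a camera call. They do not tell look-alikes from the thing itself.
- recognise(camera, target): "box" ([left, top, width, height] in pixels, round what is visible of it).
- pinpoint(camera, target): "pixel" ([column, row] in pixels: a listed point, or the origin of a listed thing).
The state is a dict: "time": time; "joint_pos": joint angles; "qd": joint speeds; "joint_efforts": joint torques, N m; "tool_pos": TCP position; "tcp_rot": TCP orientation; "ft_force": force on the tool from outside, world axes, zero at the start; "wrist_torque": the same for the moment, N m; "finger_gap": finger opening in mm.
Only numpy, scipy, OpenCV 4.12 (cv2) and the standard library are available. Lean on these libraries where they do the work, as an engineer would, in place of code of your own. Each camera call takes 0.05 s, during which the arm holds its last target.

TASK

Take the bore probe (square head, one side red, the opposite side blue) out of the green rack and show its sensor windows to the inspection camera one after the other, red first, then blue: each time hold the probe upright with that window squarely facing the lens at lens height, about 5 cm in front of it, for about a second. Then lower the probe from above through the bore of the aluminium block, never touching the block, until its windows are half-way down the bore, and finish while still holding it there in the gripper, upright, still and centred. Leave all the other tools and parts where they are.

Things in the scene. Friction and masses are not known exactly. Their poses are not given: they have to be found in the camera images.
- probe_grip (a point): Centre of the head of the bore probe (loose, 0.25 kg, hanging upright in any of the rack's holes, this point 146 mm above the bench). Head 22 x 22 x 40 mm high, all four sides grippable; under it a round flange, 36 mm wide, 6 mm thick; then an aluminium stem, 16 mm diameter, 110 mm long, to the tip 136 mm below this point. z up; x out of the red side, -x out of the blue side; +-y sides white
- probe_red (a point): centre of the red sensor window, a 13 mm red disc on the stem's +x side, 9.5 mm from the stem's axis, 40 mm above the tip and 96 mm below the head's centre. Axes as the probe's
- probe_blue (a point): centre of the blue sensor window, a 13 mm blue disc opposite the red one, on the -x side, 9.5 mm from the axis, 40 mm above the tip. Axes as the probe's
- probe_sense (a point): point on the probe's axis midway between the two windows, 40 mm above the tip. Axes as the probe's
- probe_tip (a point): lower end of the probe's stem, on its axis. Axes as the probe's
- lens (a point): Centre of the front glass of the fixed inspection camera (grey box 48 mm wide on a post, with a white ring light of 44 mm; 128 mm high in all; foot 90 mm square, its front edge 15 mm behind the lens). The lens is 105 mm above the bench. x points from the lens back into the camera, so it looks along -x, roughly towards the robot; z up
- rack: green steel gauge rack, fixed, 70 (x) x 244 (y) x 120 mm high; origin at the centre of its underside. Its top plate (12 mm thick, upper face at 120 mm) has three 24 mm through holes in a row along y at -75, 0 and +75 mm; a tool hangs by its flange in each. It stands to the robot's left or right
- block: aluminium workpiece 90 x 90 x 50 mm lying on two steel parallels 30 mm high (so its top is 80 mm above the bench), fixed; origin on the bench under the bore's axis. A vertical bore of 30 mm diameter goes right through its centre; the space under the bore is open down to the bench. It stands on the other side from the rack
- bore_mouth (a point): centre of the bore's upper mouth, 80 mm above the bench
- bore_mid (a point): point on the bore's axis half-way down the bore, 55 mm above the bench. With the probe's windows at this height its tip is 15 mm above the bench and its flange's underside 45 mm above the block
- reamer_center (a point): reamer with a round black head of 24 mm diameter, hanging in another rack hole; point on its axis 80 mm above its lower end. Its top is 150 mm above its lower end. Leave it
- plug_center (a point): plug gauge with a round green head of 22 mm diameter, hanging in another rack hole; point on its axis 80 mm above its lower end. Its top is 152 mm above its lower end. Leave it
- insert_a: blue plastic U-shaped part, 50 x 44 x 22 mm high, loose on the bench; origin under its centre. Leave it
- insert_b: another such blue part. Leave it
- sleeve: loose steel ring, 64 mm outside diameter, 45 mm high; origin under its centre. Leave it
- toolholder: loose steel tool holder, 60 mm in diameter, 100 mm high; origin under its centre. Leave it
There are look-alikes about, which are no part of the job. Leave any pink look-alike of the block alone.

How it is judged:
By the outcome, as a careful person would: the job done as asked, in the order asked, and still so for the second after the job is handed in, while the arm keeps its last pose, push and grip.
It also fails if it takes over 61 s, if anything falls off the work surface, if the arm or the gripper's body presses on something with over 40 N, if the wrist force passes 120 N, or if a joint passes its speed limit or range.

## Working session

There is one attempt and no reset: what is moved stays moved. The work goes in short steps, Python scripts to look and compute and a tool call to move; the robot and the scene stay as the last step left them, time stands still between calls to the robot, and variables do not carry over. Pictures are saved under pics/ and viewed, and the job is handed in when it is done.

Besides the shell and the picture viewer there is one more tool, called after "Request:" as name(argument=value, ...), one argument or row to a line, values as JSON. arm_command: Moves the arm, as the interface text tells. Its arguments: {"type":"object","properties":{"plan":{"type":"array"},"squeeze":{"type":"number"}},"required":["plan"]}

```bash
mkdir -p pics
cat > h.py <<'E'
from bench import *
import numpy as np, cv2, json
from scipy.spatial.transform import Rotation as Ro
def snap(c,name=None):
    s=snapshot(c)
    if name: cv2.imwrite('pics/%s.png'%name, np.ascontiguousarray(np.array(s['pixels'],dtype=np.uint8)[:,:,::-1]))
    s['pixels']=np.array(s['pixels'],dtype=np.uint8)
    s['extrinsics']=np.array(s['extrinsics'])
    return s
def ray(s,px):
    u=(px[0]-s['cx'])/s['fx']; v=(px[1]-s['cy'])/s['fy']
    x,y=u,v
    for _ in range(30):
        k=1+s['k1']*(x*x+y*y); x,y=u/k,v/k
    E=s['extrinsics']; d=E[:3,:3]@np.array([x,-y,-1.]); return E[:3,3],d/np.linalg.norm(d)
def atz(s,px,z):
    o,d=ray(s,px); return o+d*(z-o[2])/d[2]
def proj(s,P):
    E=s['extrinsics']; p=E[:3,:3].T@(np.array(P,float)-E[:3,3]); x,y=p[0]/-p[2],-p[1]/-p[2]
    k=1+s['k1']*(x*x+y*y); return np.array([s['cx']+s['fx']*x*k,s['cy']+s['fy']*y*k])
def tri(l):
    A=np.zeros((3,3));b=np.zeros(3)
    for s,px in l:
        o,d=ray(s,px);M=np.eye(3)-np.outer(d,d);A+=M;b+=M@o
    P=np.linalg.solve(A,b);return P,[np.linalg.norm((np.eye(3)-np.outer(ray(s,p)[1],ray(s,p)[1]))@(P-ray(s,p)[0])) for s,p in l]
E
python3 - <<'E'
from h import *
np.set_printoptions(precision=1,suppress=True)
S={c:snap(c,c+'0') for c in('side','top','wrist')}
for c in S:
    print(c,S[c]['fx'],S[c]['cx'],S[c]['cy'],S[c]['k1']);print(S[c]['extrinsics'])
for n in ['probe_grip','probe_red','lens','rack','block','bore_mouth','reamer_center','plug_center','toolholder','sleeve']:
    for c in('side','top'):
        print(n,c,[(np.round(r['pixel'],1).tolist(),round(r['score'],2)) for r in pinpoint(c,n)[:3]])
print(sense())
E
```

```text
side 441.5253467585748 253.4746875748662 186.45984372928845 -0.04001966490705742
[[ -0.8   0.3  -0.4  -2.1]
 [ -0.5  -0.5   0.7 772. ]
 [ -0.    0.8   0.6 860.4]
 [  0.    0.    0.    1. ]]
top 464.84422402269195 251.4858580945206 186.95021606209235 0.0037009842373497354
[[   0.     1.    -0.1  312.2]
 [  -1.     0.     0.     1.7]
 [   0.     0.1    1.  1427.9]
 [   0.     0.     0.     1. ]]
wrist 292.9175242691845 257.5371775735527 193.22146068581802 -0.0023308490627151164
[[   0.3    0.9    0.3  224.2]
 [  -1.     0.2    0.1 -559.9]
 [  -0.    -0.3    1.   371.9]
 [   0.     0.     0.     1. ]]
probe_grip side [([181.5, 243.5], 0.63)]
probe_grip top []
probe_red side [([183.7, 268.4], 0.87)]
probe_red top []
lens side [([205.6, 177.7], 0.92), ([274.7, 212.1], 0.49), ([182.1, 242.6], 0.38)]
lens top [([250.1, 131.3], 0.79)]
rack side [([188.8, 282.8], 0.85), ([254.5, 235.9], 0.54)]
rack top [([160.0, 181.9], 0.84)]
block side [([302.3, 179.7], 0.59), ([344.8, 190.1], 0.59), ([189.0, 283.0], 0.18)]
block top [([324.1, 200.7], 0.81), ([331.2, 247.6], 0.58)]
bore_mouth side [([305.5, 159.2], 0.81), ([348.9, 173.5], 0.64)]
bore_mouth top [([331.6, 248.1], 0.93), ([330.6, 198.0], 0.72)]
reamer_center side [([158.4, 276.1], 0.9)]
reamer_center top []
plug_center side [([202.1, 241.4], 0.64)]
plug_center top []
toolholder side [([244.0, 171.5], 0.57), ([302.5, 165.3], 0.36)]
toolholder top [([305.3, 135.8], 0.55), ([269.1, 205.2], 0.24)]
sleeve side [([172.9, 233.3], 0.89), ([203.2, 242.5], 0.67)]
sleeve top [([199.1, 140.8], 0.55)]
{'time': 1.15, 'joint_pos': array([-80.2,   7.5,  85.3,   0. ,  87.3,  -4.9]), 'qd': array([ 0. , -0. , -0. , -0. , -0. ,  0.1]), 'joint_efforts': array([  0. , -56.9, -50.1,  -0. ,   0. ,  -0. ]), 'tool_pos': array([ 152.4, -580.3,  404.7]), 'tcp_rot': array([180. ,  -0. ,  14.7]), 'ft_force': array([-1.1, -0.2, -1.3]), 'wrist_torque': array([-0., -0., -0.]), 'finger_gap': 85.12761685737772}
```

```bash
cd pics; python3 -c "
import cv2
a=cv2.imread('side0.png');b=cv2.imread('top0.png')
cv2.imwrite('side0z.png',cv2.resize(a[110:310,120:400],None,fx=2.8,fy=2.8,interpolation=2))
cv2.imwrite('top0z.png',cv2.resize(b[90:290,120:390],None,fx=2.9,fy=2.9,interpolation=2))"
```

```text
(no output)
```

View pics/side0z.png

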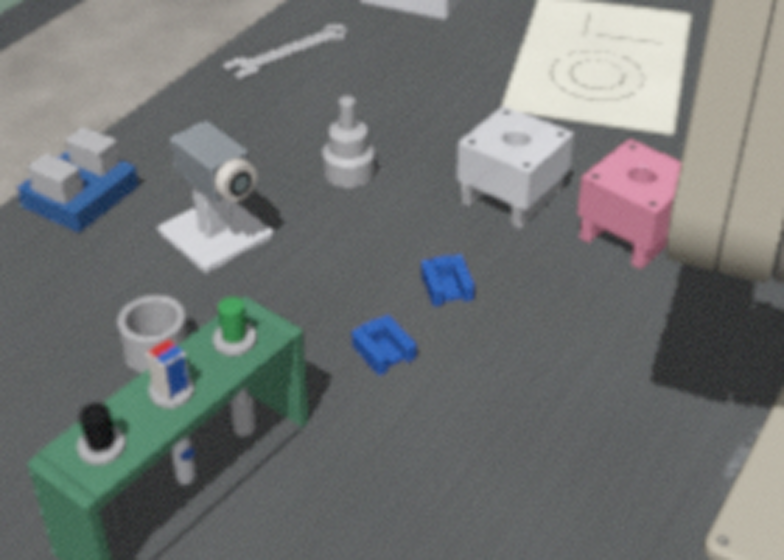

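View pics/top0z.png

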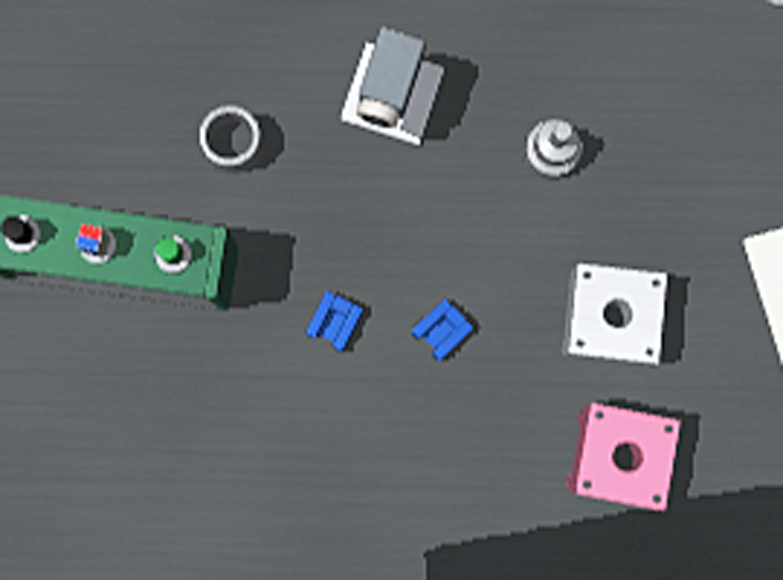

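View pics/wrist0.png

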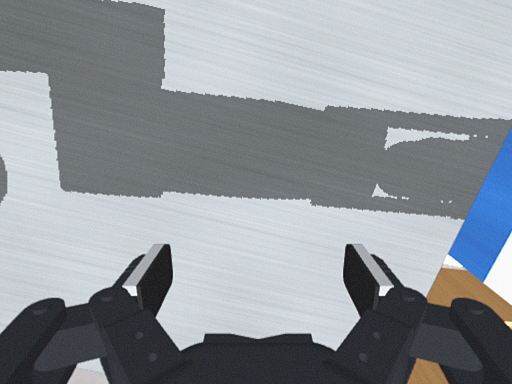

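Run:
```python
from h import *
np.set_printoptions(precision=1,suppress=True)
s=snap('side');t=snap('top');import pickle;pickle.dump((s,t),open('st.pkl','wb'))
z=lambda x,y:(x/2.9+120,y/2.9+90)
zs=lambda x,y:(x/2.8+120,y/2.8+110)
print('head top',atz(t,z(90,240),166), atz(s,zs(168,353),166))
print('lens',tri([(s,(205.6,177.7)),(t,(250.1,131.3))]),atz(s,(205.6,177.7),105))
print('lens zoom',atz(s,zs(240,182),105))
print('bore', atz(t,z(618,313),80), atz(s,zs(517,139),80))
print('pink',atz(t,z(627,457),80))
print('cam box top back/front',[atz(t,z(*p),128) for p in((381,27),(424,40),(361,100),(400,110))])
print('foot',[atz(t,z(*p),4) for p in((343,120),(420,145),(365,42),(443,66))])
print('reamer,plug',atz(t,z(18,230),165),atz(t,z(168,250),165))
print('rackcorner',atz(t,z(228,228),120),atz(t,z(216,300),120))
print('holder',atz(t,z(555,150),40))
print(sense()['time'])
```

```text
head top [509.2 274.7 166. ] [510.5 279.2 166. ]
lens (array([652.5,   6.5,  92.1]), [np.float64(1.0647311691440073), np.float64(1.0647311691440755)]) [642.5  19.7 105. ]
lens zoom [649.9   9.5 105. ]
bore [ 461.7 -241.    80. ] [ 461.3 -236.1   80. ]
pink [ 318.2 -250.1   80. ]
cam box top back/front [array([737.2,   4.5, 128. ]), array([724.9, -38.6, 128. ]), array([662. ,  22.5, 128. ]), array([652.9, -16.3, 128. ])]
foot [array([672.7,  43.4,   4. ]), array([647.2, -40.5,   4. ]), array([760.4,  21.8,   4. ]), array([735.6, -63.7,   4. ])]
reamer,plug [517.2 343.5 165. ] [501.7 200.7 165. ]
rackcorner [531.7 149.9 120. ] [460.3 158.8 120. ]
holder [ 637.  -181.6   40. ]
1.25
```

```bash
cat >> h.py <<'E'
def go(p,yaw,rpy=None,st=None):
    "shift/turn from present pose to tool-down pose"
    st=st or sense(); R=Ro.from_euler('xyz',st['tcp_rot'],degrees=True)
    T=Ro.from_euler('xyz',rpy or [180,0,yaw],degrees=True)
    print('d',np.round(R.inv().apply(np.array(p)-st['tool_pos']),1),'w',np.round((R.inv()*T).as_rotvec(),4),'pos',np.round(st['tool_pos'],1),np.round(st['tcp_rot'],2),'q',np.round(st['joint_pos'],1))
E
python3 -c "
from h import *
go((455,-238,404),0)
go((600,5,404),-15)"
```

```text
d [ 379.6 -254.2    0.7] w [-0.     -0.      0.2568] pos [ 152.4 -580.3  404.7] [-180.     -0.     14.71] q [-80.2   7.5  85.3   0.   87.3  -4.9]
d [ 581.6 -452.4    0.7] w [-0.     -0.      0.5186] pos [ 152.4 -580.3  404.7] [-180.     -0.     14.71] q [-80.2   7.5  85.3   0.   87.3  -4.9]
```

Request:
arm_command(
  plan=[
    {"dx": 45, "dy": -30, "wz": 0.03, "jaw": 0},
    {"dx": 85, "dy": -57, "wz": 0.06, "jaw": 0},
    {"dx": 125, "dy": -84, "wz": 0.09, "jaw": 0},
    {"dx": 165, "dy": -111, "wz": 0.12, "jaw": 0},
    {"dx": 205, "dy": -138, "wz": 0.15, "jaw": 0},
    {"dx": 245, "dy": -165, "wz": 0.18, "jaw": 0},
    {"dx": 285, "dy": -192, "wz": 0.21, "jaw": 0},
    {"dx": 325, "dy": -219, "wz": 0.235, "jaw": 0},
    {"dx": 360, "dy": -241, "wz": 0.25, "jaw": 0},
    {"dx": 379.6, "dy": -254.2, "wz": 0.2568, "jaw": 0},
    {"dx": 379.6, "dy": -254.2, "wz": 0.2568, "jaw": 0},
    {"dx": 379.6, "dy": -254.2, "wz": 0.2568, "jaw": 0},
  ],
)

```text
invalid input
```

```bash
python3 -c "
from h import *
s=snap('wrist','w1');t=snap('top','t1')
print(s['extrinsics'])
import pickle;pickle.dump(s,open('w1.pkl','wb'))
print([(r['pixel'],atz(s,r['pixel'],80),r['score']) for r in pinpoint('wrist','bore_mouth')])
go((600,5,404),-15);go((455,-238,404),0);print(sense()['time'])"
```

```text
[[ 2.53796678e-01  9.25929237e-01  2.79718240e-01  2.24288765e+02]
 [-9.67257590e-01  2.42950594e-01  7.34013819e-02 -5.60153381e+02]
 [ 6.77302007e-06 -2.89188618e-01  9.57272136e-01  3.72859621e+02]
 [ 0.00000000e+00  0.00000000e+00  0.00000000e+00  1.00000000e+00]]
[]
d [ 581.6 -452.4    0.7] w [-0.      0.      0.5187] pos [ 152.4 -580.3  404.7] [-180.     -0.     14.72] q [-80.2   7.5  85.3   0.   87.3  -4.9]
d [ 379.6 -254.2    0.7] w [-0.     -0.      0.2569] pos [ 152.4 -580.3  404.7] [-180.     -0.     14.72] q [-80.2   7.5  85.3   0.   87.3  -4.9]
1.4
```

View pics/w1.png

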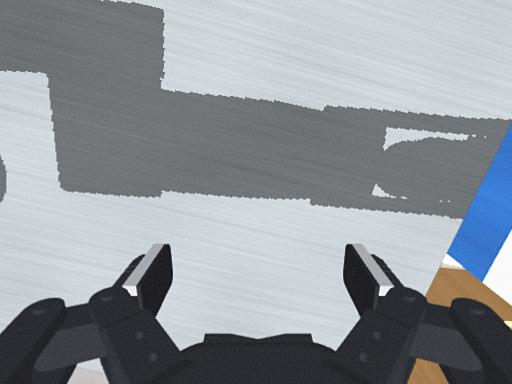

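The picture is unchanged, so the move was refused. I'll give every field this time.

Request:
arm_command(
  plan=[
    {"jaw": 0, "dx": 45, "dy": -30, "dz": 0, "wx": 0, "wy": 0, "wz": 0.03},
    {"jaw": 0, "dx": 85, "dy": -57, "dz": 0, "wx": 0, "wy": 0, "wz": 0.06},
    {"jaw": 0, "dx": 125, "dy": -84, "dz": 0, "wx": 0, "wy": 0, "wz": 0.09},
    {"jaw": 0, "dx": 165, "dy": -111, "dz": 0, "wx": 0, "wy": 0, "wz": 0.12},
    {"jaw": 0, "dx": 205, "dy": -138, "dz": 0, "wx": 0, "wy": 0, "wz": 0.15},
    {"jaw": 0, "dx": 245, "dy": -165, "dz": 0, "wx": 0, "wy": 0, "wz": 0.18},
    {"jaw": 0, "dx": 285, "dy": -192, "dz": 0, "wx": 0, "wy": 0, "wz": 0.21},
    {"jaw": 0, "dx": 325, "dy": -219, "dz": 0, "wx": 0, "wy": 0, "wz": 0.235},
    {"jaw": 0, "dx": 360, "dy": -241, "dz": 0, "wx": 0, "wy": 0, "wz": 0.25},
    {"jaw": 0, "dx": 380, "dy": -254, "dz": 1, "wx": 0, "wy": 0, "wz": 0.257},
    {"jaw": 0, "dx": 380, "dy": -254, "dz": 1, "wx": 0, "wy": 0, "wz": 0.257},
    {"jaw": 0, "dx": 380, "dy": -254, "dz": 1, "wx": 0, "wy": 0, "wz": 0.257},
  ],
  squeeze=60,
)

```text
time: 2.6
tool_pos: [455.5, -237.9, 403.7]
tcp_rot: [180.0, 0.0, 0.1]
ft_force: [0.1, -0.9, -0.2]
finger_gap: 85.5
```

```bash
python3 -c "
from h import *
s=snap('wrist','w1');t=snap('top','t1')
import pickle;pickle.dump(s,open('w1.pkl','wb'))
print([(r['pixel'],atz(s,r['pixel'],80),r['score']) for r in pinpoint('wrist','bore_mouth')])
go((600,5,404),-15);go((455,-238,404),0);print(sense()['time'])"
```

```text
[([258.8, 166.6], array([ 469.70555796, -237.77642594,   80.        ]), 0.6)]
d [ 144.8 -244.2   -0.4] w [3.000e-04 1.000e-04 2.603e-01] pos [ 454.8 -239.   403.7] [ 1.7998e+02  1.0000e-02 -8.0000e-02] q [-33.4  -5.9  98.9  -0.   87.   56.7]
d [ 0.2 -1.  -0.3] w [ 0.0003  0.0001 -0.0015] pos [ 454.8 -239.   403.7] [ 1.7998e+02  1.0000e-02 -8.0000e-02] q [-33.4  -5.9  98.9  -0.   87.   56.7]
2.75
```

View pics/w1.png

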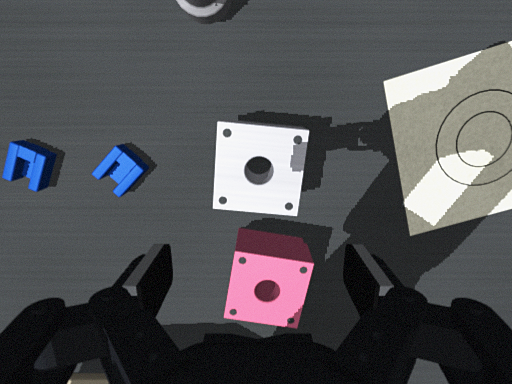

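Request:
arm_command(
  plan=[
    {"jaw": 0, "dx": 20, "dy": -40, "dz": 0, "wx": 0, "wy": 0, "wz": 0.05},
    {"jaw": 0, "dx": 42, "dy": -80, "dz": 0, "wx": 0, "wy": 0, "wz": 0.09},
    {"jaw": 0, "dx": 64, "dy": -120, "dz": 0, "wx": 0, "wy": 0, "wz": 0.13},
    {"jaw": 0, "dx": 86, "dy": -160, "dz": 0, "wx": 0, "wy": 0, "wz": 0.17},
    {"jaw": 0, "dx": 108, "dy": -200, "dz": 0, "wx": 0, "wy": 0, "wz": 0.21},
    {"jaw": 0, "dx": 125, "dy": -232, "dz": 0, "wx": 0, "wy": 0, "wz": 0.25},
    {"jaw": 0, "dx": 130, "dy": -245, "dz": 0, "wx": 0, "wy": 0, "wz": 0.26},
    {"jaw": 0, "dx": 130, "dy": -245, "dz": 0, "wx": 0, "wy": 0, "wz": 0.26},
    {"jaw": 0, "dx": 130, "dy": -245, "dz": 0, "wx": 0, "wy": 0, "wz": 0.26},
  ],
)

```text
time: 3.65
tool_pos: [585.3, 5.7, 403.6]
tcp_rot: [180.0, 0.0, -14.9]
ft_force: [0.7, -0.7, 0.3]
finger_gap: 85.8
```

```bash
python3 -c "
from h import *
import pickle
s=pickle.load(open('w1.pkl','rb'))
print('bore',[atz(s,p,80)[:2] for p in((259,170),(227,132),(298,140),(289,206),(222,200),(259,169.5))])
s=snap('wrist','w2')
pickle.dump(s,open('w2.pkl','wb'))
print([(r['pixel'],atz(s,r['pixel'],105),r['score']) for r in pinpoint('wrist','lens')])
go((500,270,404),0);print(sense()['time'])"
cd pics; python3 -c "
import cv2
a=cv2.imread('w2.png');cv2.imwrite('w2z.png',cv2.resize(a[0:240,130:400],None,fx=2.5,fy=2.5,interpolation=2))"
```

```text
bore [array([ 466.19191068, -237.98862812]), array([ 504.11004511, -206.55835279]), array([ 496.44302092, -276.38542899]), array([ 427.49186661, -269.73634335]), array([ 434.06248936, -199.29676169]), array([ 466.71016908, -237.98720936])]
[([233.4, 119.5], array([650.433907  ,  11.89515105, 105.        ]), 0.67)]
d [-150.8 -233.7   -0.3] w [ 4.000e-04  1.000e-04 -2.617e-01] pos [585.2   5.3 403.7] [179.98   0.   -15.  ] q [ -4.5   5.2  87.8  -0.   87.  100.5]
3.75
```

View pics/w2z.png

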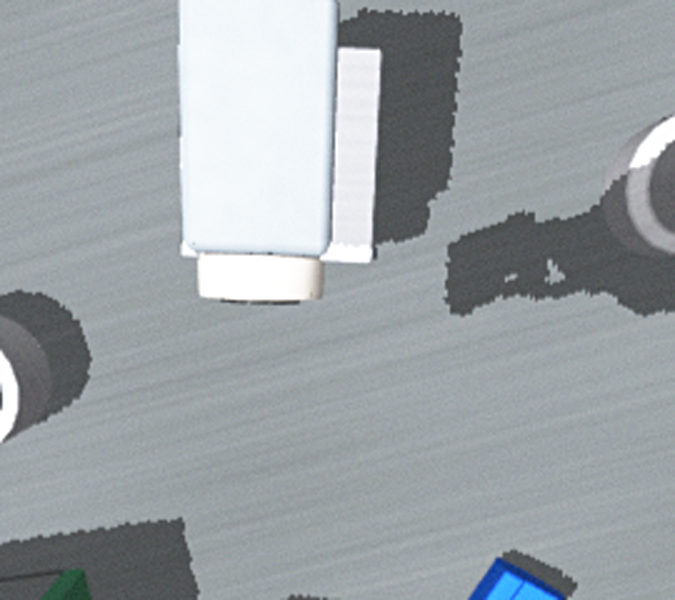

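```bash
python3 -c "
from h import *
import pickle
np.set_printoptions(precision=1,suppress=True)
s=pickle.load(open('w2.pkl','rb'))
z=lambda x,y:(x/2.5+130,y/2.5)
f=lambda a,b,h:(lambda A,B:print(A[:2],B[:2],np.degrees(np.arctan2(*(B-A)[1::-1]))))(atz(s,z(*a),h),atz(s,z(*b),h))
f((183,252),(375,260),5)   # foot front
f((375,260),(380,48),5)
f((190,245),(325,251),128)  #box front
f((183,235),(180,5),128);f((332,240),(338,5),128)
f((199,297),(322,300),105); f((199,255),(322,261),105)
# yaw of foot
A=[atz(s,z(197,275),105),atz(s,z(323,280),105)];print(A)
"
```

```text
[678.1  49.6] [650.9 -38.2] -107.22326615612387
[650.9 -38.2] [737.8 -61.6] -15.086596597507691
[672.5  26.2] [659.7 -14.7] -107.37122686325353
[675.9  27.4] [736.5   8.6] -17.200502830844655
[662.3 -17.7] [724.7 -35.7] -16.18144644067157
[656.4  32. ] [644.2  -9.7] -106.30120888984057
[670.   27.7] [657.  -13.1] -107.61743925754108
[array([663.8,  30.5, 105. ]), array([650.7, -11.8, 105. ])]
```

Request:
arm_command(
  plan=[
    {"jaw": 0, "dx": -22, "dy": -35, "dz": 0, "wx": 0, "wy": 0, "wz": -0.04},
    {"jaw": 0, "dx": -46, "dy": -72, "dz": 0, "wx": 0, "wy": 0, "wz": -0.08},
    {"jaw": 0, "dx": -70, "dy": -109, "dz": 0, "wx": 0, "wy": 0, "wz": -0.12},
    {"jaw": 0, "dx": -94, "dy": -146, "dz": 0, "wx": 0, "wy": 0, "wz": -0.16},
    {"jaw": 0, "dx": -118, "dy": -183, "dz": 0, "wx": 0, "wy": 0, "wz": -0.2},
    {"jaw": 0, "dx": -140, "dy": -217, "dz": 0, "wx": 0, "wy": 0, "wz": -0.24},
    {"jaw": 0, "dx": -151, "dy": -234, "dz": 0, "wx": 0, "wy": 0, "wz": -0.26},
    {"jaw": 0, "dx": -151, "dy": -234, "dz": 0, "wx": 0, "wy": 0, "wz": -0.262},
    {"jaw": 0, "dx": -151, "dy": -234, "dz": 0, "wx": 0, "wy": 0, "wz": -0.262},
  ],
)

```text
time: 4.65
tool_pos: [500.0, 270.8, 403.8]
tcp_rot: [180.0, -0.0, 0.1]
ft_force: [0.2, -0.1, -0.1]
finger_gap: 85.4
```

```bash
python3 -c "
from h import *
import pickle
s=snap('wrist','w3')
pickle.dump(s,open('w3.pkl','wb'))
for n in ('probe_grip','reamer_center','plug_center'): print(n,[(r['pixel'],atz(s,r['pixel'],146),r['score']) for r in pinpoint('wrist',n)])
go((500,270,404),0);print(sense()['time'])"
cd pics; python3 -c "
import cv2
a=cv2.imread('w3.png');cv2.imwrite('w3z.png',cv2.resize(a[60:260,150:370],None,fx=3,fy=3,interpolation=2))"
```

```text
probe_grip [([247.7, 183.7], array([514.04638024, 280.03827626, 146.        ]), 0.93)]
reamer_center [([173.1, 160.9], array([532.39057591, 338.06765338, 146.        ]), 0.73), ([248.8, 186.8], array([511.4799747 , 279.17990326, 146.        ]), 0.67)]
plug_center [([324.6, 175.5], array([520.81761656, 219.10597615, 146.        ]), 0.84)]
d [-0.4  0.4 -0.3] w [ 0.0003 -0.0001 -0.0005] pos [500.4 270.4 403.7] [ 1.7999e+02 -1.0000e-02 -3.0000e-02] q [ 23.2   2.7  90.5  -0.   86.9 113.3]
4.85
```

View pics/w3.png

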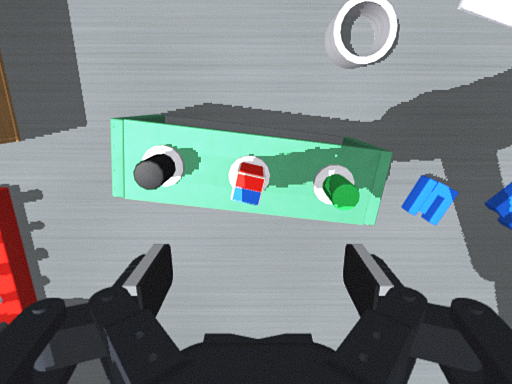

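View pics/w3z.png

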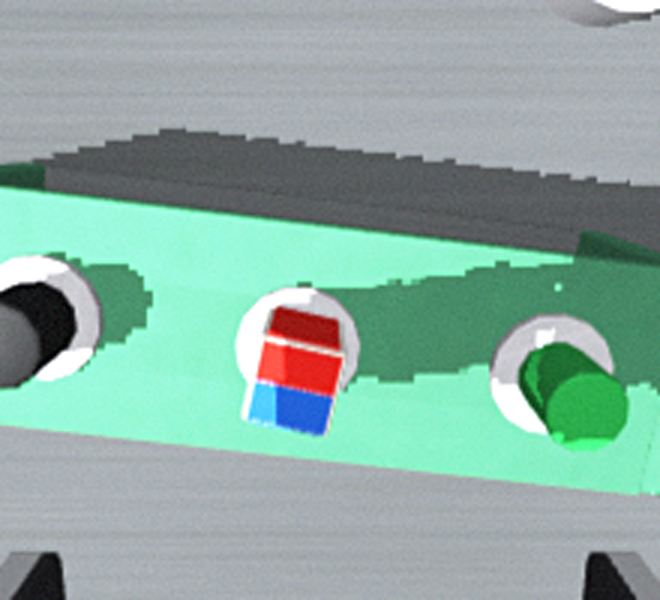

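```bash
python3 -c "
from h import *
import pickle
np.set_printoptions(precision=1,suppress=True)
s=pickle.load(open('w3.pkl','rb'))
z=lambda x,y:(x/3+150,y/3+60)
C=[atz(s,z(*p),166)[:2] for p in ((266,337),(344,354),(327,437),(243,419))]
print(np.array(C),np.mean(C,0))
for a,b in((3,0),(2,1),(1,0),(2,3)):
  d=C[b]-C[a];print(np.linalg.norm(d),np.degrees(np.arctan2(d[1],d[0])))
print('flange', atz(s,z(297,345),126))
print('rack dir',[atz(s,z(*p),120) for p in((0,188),(575,255),(0,427),(630,493))])
print('plug',atz(s,z(586,413),168),atz(s,z(552,375),126))
print('reamer',atz(s,z(40,318),126), atz(s,(148,175),168))
"
```

```text
[[527.8 285.8]
 [523.7 267. ]
 [502.5 271.1]
 [507.2 291.8]] [515.3 278.9]
21.535444798805443 -16.26762739584183
21.559019037766838 -10.817492980465913
19.189765996868946 77.43855447231016
21.23800350464743 77.28039214974282
flange [516.5 279.5 126. ]
rack dir [array([559.9, 362.3, 120. ]), array([541.5, 200.2, 120. ]), array([489.5, 369.7, 120. ]), array([468.2, 177. , 120. ])]
plug [509.4 208.  168. ] [507.6 205.6 126. ]
reamer [524.3 352.6 126. ] [526.3 350.4 168. ]
```

Request:
arm_command(
  plan=[
    {"jaw": 0.5, "dx": 6, "dy": -4, "dz": 10, "wx": 0, "wy": 0, "wz": 0.08},
    {"jaw": 0.5, "dx": 12, "dy": -8, "dz": 25, "wx": 0, "wy": 0, "wz": 0.16},
    {"jaw": 0.5, "dx": 12.6, "dy": -8.6, "dz": 40, "wx": 0, "wy": 0, "wz": 0.227},
    {"jaw": 0.5, "dx": 12.6, "dy": -8.6, "dz": 44, "wx": 0, "wy": 0, "wz": 0.227},
    {"jaw": 0.5, "dx": 12.6, "dy": -8.6, "dz": 44, "wx": 0, "wy": 0, "wz": 0.227},
    {"jaw": 0.5, "dx": 12.6, "dy": -8.6, "dz": 44, "wx": 0, "wy": 0, "wz": 0.227},
  ],
)

```text
time: 5.45
tool_pos: [512.7, 280.1, 360.5]
tcp_rot: [-180.0, -0.0, -12.9]
ft_force: [0.3, 0.5, 1.1]
finger_gap: 42.7
```

```bash
python3 -c "
from h import *
import pickle
s=snap('wrist','w4');q=snap('side','s4')
pickle.dump(s,open('w4.pkl','wb'))
go((513,279,360),-13);print(sense()['time'])
for P in ((513,279,360-155),(513,279,166)):print(proj(s,P))
E=s['extrinsics'];st=sense();R=Ro.from_euler('xyz',st['tcp_rot'],degrees=True).as_matrix();print(R.T@(E[:3,3]-st['tool_pos']));print(R.T@E[:3,:3])
"
cd pics; python3 -c "
import cv2
a=cv2.imread('w4.png');cv2.imwrite('w4z.png',cv2.resize(a[90:384,110:410],None,fx=2,fy=2,interpolation=2))
a=cv2.imread('s4.png');cv2.imwrite('s4z.png',cv2.resize(a[150:310,100:300],None,fx=3.6,fy=3.6,interpolation=2))"
```

```text
d [0.6 1.2 0.9] w [-0.001  -0.0014  0.0023] pos [512.7 280.3 360.9] [-1.7994e+02 -8.0000e-02 -1.2870e+01] q [ 23.6   6.4  91.1  -0.   82.5 126.5]
5.55
[262.9168931  265.76091368]
[261.82677684 231.83572697]
[73.97866576 -1.23376904 32.30737764]
[[ 7.03798138e-05  9.57037780e-01  2.89963243e-01]
 [ 9.99999947e-01  2.45249273e-05 -3.23665480e-04]
 [-3.16871420e-04  2.89963250e-01 -9.57037728e-01]]
```

View pics/w4z.png

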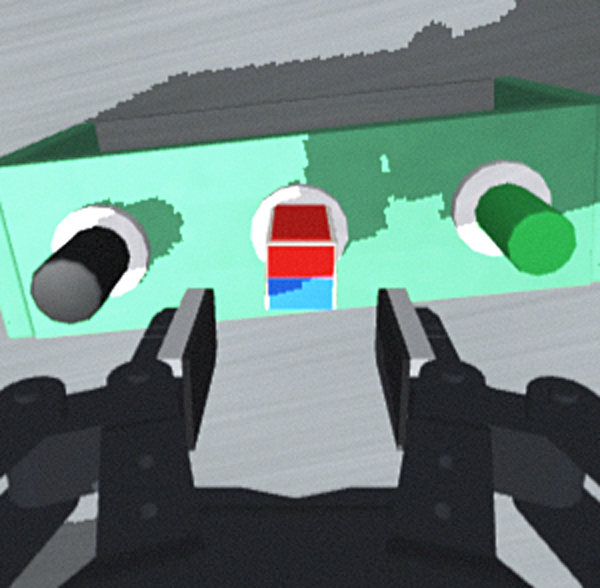

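View pics/s4z.png

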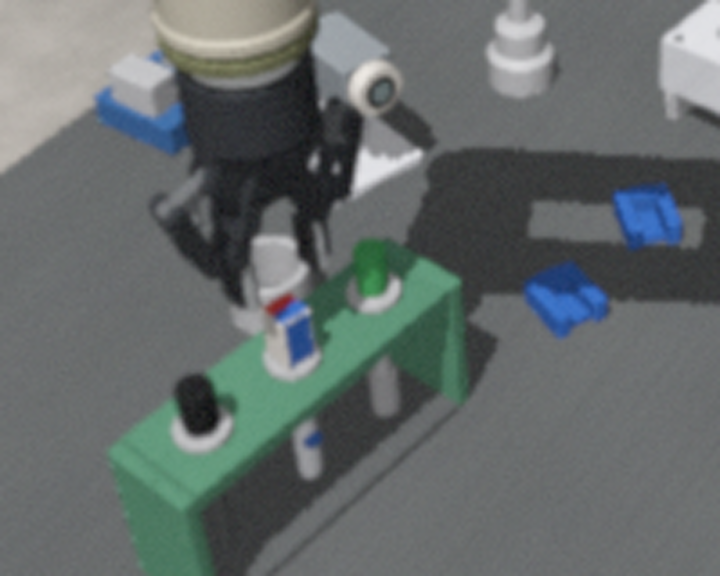

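Request:
arm_command(
  plan=[
    {"jaw": 0.5, "dx": 2, "dy": 0.4, "dz": 15, "wx": 0, "wy": 0, "wz": 0},
    {"jaw": 0.5, "dx": 2, "dy": 0.4, "dz": 32, "wx": 0, "wy": 0, "wz": 0},
    {"jaw": 0.5, "dx": 2, "dy": 0.4, "dz": 47, "wx": 0, "wy": 0, "wz": 0},
    {"jaw": 0.5, "dx": 2, "dy": 0.4, "dz": 54, "wx": 0, "wy": 0, "wz": 0},
    {"jaw": 0.5, "dx": 2, "dy": 0.4, "dz": 58, "wx": 0, "wy": 0, "wz": 0},
    {"jaw": 0.5, "dx": 2, "dy": 0.4, "dz": 58, "wx": 0, "wy": 0, "wz": 0},
    {"jaw": 0.5, "dx": 2, "dy": 0.4, "dz": 58, "wx": 0, "wy": 0, "wz": 0},
  ],
)

```text
time: 6.25
tool_pos: [514.5, 279.7, 302.3]
tcp_rot: [-180.0, -0.0, -12.9]
ft_force: [-0.1, -0.1, 0.6]
finger_gap: 42.8
```

```bash
python3 -c "
from h import *
import pickle
s=snap('wrist','w5');q=snap('side','s5')
pickle.dump(s,open('w5.pkl','wb'))
go((514.5,279.5,302),-13);st=sense();print(st['time'],st['ft_force'])
for P in ((515,279.5,166),):print(proj(s,P))
"
cd pics; python3 -c "
import cv2
a=cv2.imread('w5.png');cv2.imwrite('w5z.png',cv2.resize(a[90:384,110:410],None,fx=2,fy=2,interpolation=2))
a=cv2.imread('s5.png');cv2.imwrite('s5z.png',cv2.resize(a[180:300,120:260],None,fx=5,fy=5,interpolation=2))"
```

```text
d [0.  0.3 0.6] w [-0.0009 -0.0012  0.0018] pos [514.6 279.8 302.6] [-1.7995e+02 -7.0000e-02 -1.2900e+01] q [ 23.5   9.2  94.2   0.   76.5 126.4]
6.35 [-0.26788533 -0.23465575  0.24626408]
[261.66276429 290.12496287]
```

View pics/w5z.png

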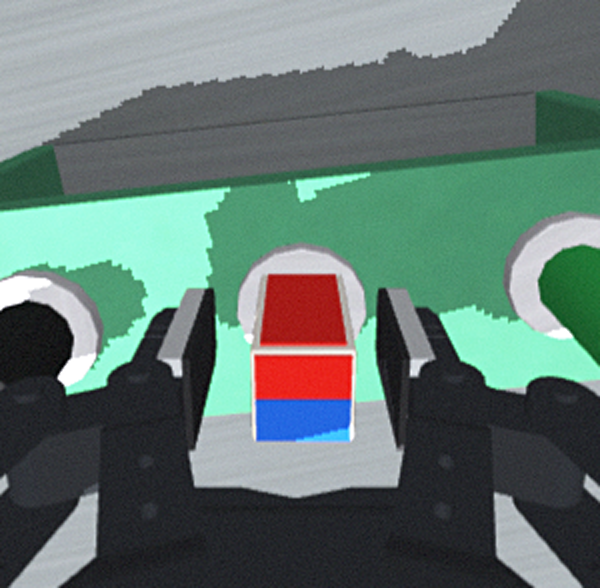

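View pics/s5z.png

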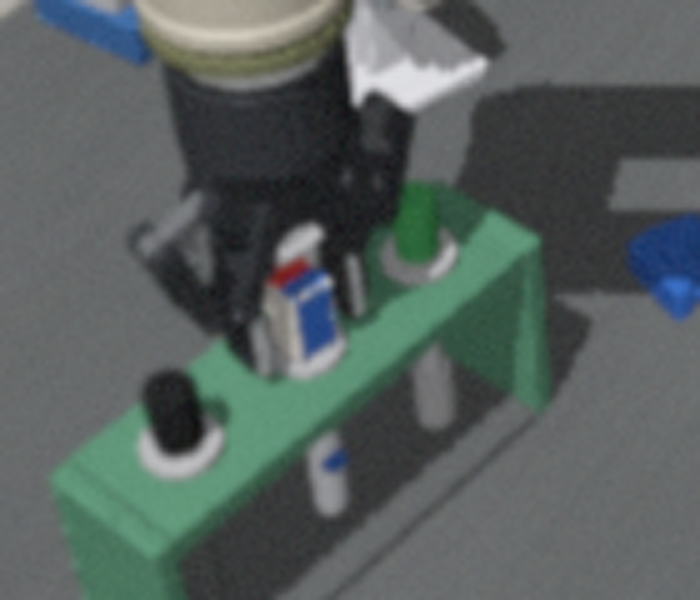

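Request:
arm_command(
  plan=[
    {"jaw": 0.7, "dx": 0, "dy": 0, "dz": 0, "wx": 0, "wy": 0, "wz": 0},
    {"jaw": 0.8, "dx": 0, "dy": 0, "dz": 0, "wx": 0, "wy": 0, "wz": 0},
    {"jaw": 0.9, "dx": 0, "dy": 0, "dz": 0, "wx": 0, "wy": 0, "wz": 0},
    {"jaw": 1, "dx": 0, "dy": 0, "dz": 0, "wx": 0, "wy": 0, "wz": 0},
    {"jaw": 1, "dx": 0, "dy": 0, "dz": 0, "wx": 0, "wy": 0, "wz": 0},
    {"jaw": 1, "dx": 0, "dy": 0, "dz": 0, "wx": 0, "wy": 0, "wz": 0},
  ],
  squeeze=60,
)

```text
time: 6.95
tool_pos: [514.5, 279.6, 302.4]
tcp_rot: [-180.0, -0.1, -12.9]
ft_force: [-1.2, -0.6, 5.2]
finger_gap: 21.2
```

```bash
python3 -c "
from h import *
import pickle
s=snap('wrist','w6');q=snap('side','s6')
pickle.dump((s,q),open('w6.pkl','wb'))
go((514.5,279.5,302),-13);st=sense();print(st['time'],st['ft_force'],st['finger_gap'])
"
cd pics; python3 -c "
import cv2
a=cv2.imread('w6.png')[90:384,110:410]
b=cv2.imread('s6.png')[180:300,120:240]
cv2.imwrite('6.png',cv2.hconcat([cv2.resize(a,(400,392)),cv2.resize(b,(392,392),interpolation=2)]))"
```

```text
d [0.1 0.1 0.5] w [-0.0006 -0.001   0.0017] pos [514.5 279.7 302.5] [-1.7996e+02 -6.0000e-02 -1.2900e+01] q [ 23.5   9.2  94.2  -0.   76.5 126.4]
7.05 [ 2.44832269e-03 -8.86320185e-01  5.57603123e+00] 21.194011895321996
```

View pics/6.png

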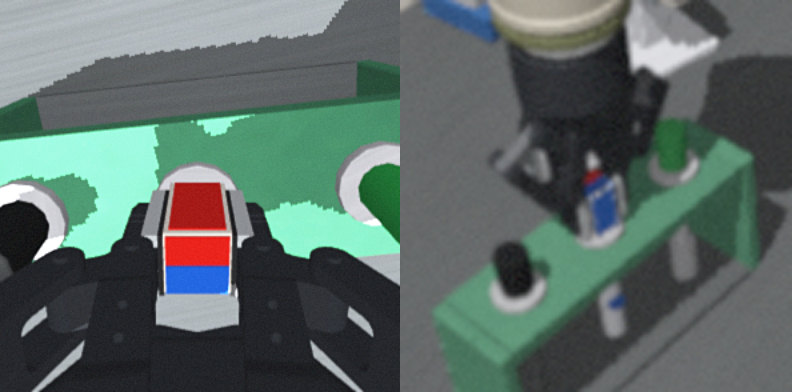

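Request:
arm_command(
  plan=[
    {"jaw": 1, "dx": 0, "dy": 0, "dz": -6, "wx": 0, "wy": 0, "wz": 0},
    {"jaw": 1, "dx": 0, "dy": 0, "dz": -20, "wx": 0, "wy": 0, "wz": 0},
    {"jaw": 1, "dx": 0, "dy": 0, "dz": -40, "wx": 0, "wy": 0, "wz": 0},
    {"jaw": 1, "dx": 0, "dy": 0, "dz": -65, "wx": 0, "wy": 0, "wz": 0},
    {"jaw": 1, "dx": 0, "dy": 0, "dz": -90, "wx": 0, "wy": 0, "wz": 0},
    {"jaw": 1, "dx": 0, "dy": 0, "dz": -115, "wx": 0, "wy": 0, "wz": 0},
    {"jaw": 1, "dx": 0, "dy": 0, "dz": -140, "wx": 0, "wy": 0, "wz": 0},
    {"jaw": 1, "dx": 0, "dy": 0, "dz": -160, "wx": 0, "wy": 0, "wz": 0},
    {"jaw": 1, "dx": 0, "dy": 0, "dz": -170, "wx": 0, "wy": 0, "wz": 0},
    {"jaw": 1, "dx": 0, "dy": 0, "dz": -170, "wx": 0, "wy": 0, "wz": 0},
  ],
)

```text
time: 8.05
tool_pos: [514.4, 279.7, 473.9]
tcp_rot: [-179.9, -0.1, -12.9]
ft_force: [0.4, 0.8, -2.5]
finger_gap: 21.5
```

```bash
python3 -c "
from h import *
import pickle
s=snap('wrist','w7');q=snap('side','s7')
pickle.dump((s,q),open('w7.pkl','wb'))
go((593,27.4,470),-16.5);st=sense();print(st['time'],st['ft_force'],st['finger_gap'])
"
cd pics; python3 -c "
import cv2
a=cv2.imread('w7.png')[90:384,110:410]
b=cv2.imread('s7.png')[130:280,100:250]
cv2.imwrite('7.png',cv2.hconcat([cv2.resize(a,(400,392)),cv2.resize(b,(392,392),interpolation=2)]))"
```

```text
d [133.2 228.2   0.8] w [0.0006 0.0009 0.0628] pos [514.1 279.6 470.8] [ 1.7996e+02  5.0000e-02 -1.2900e+01] q [ 23.5   4.2  81.9   0.   93.9 126.4]
8.15 [ 0.15154233 -0.02352414 -2.63052096] 21.530212401523112
```

View pics/7.png

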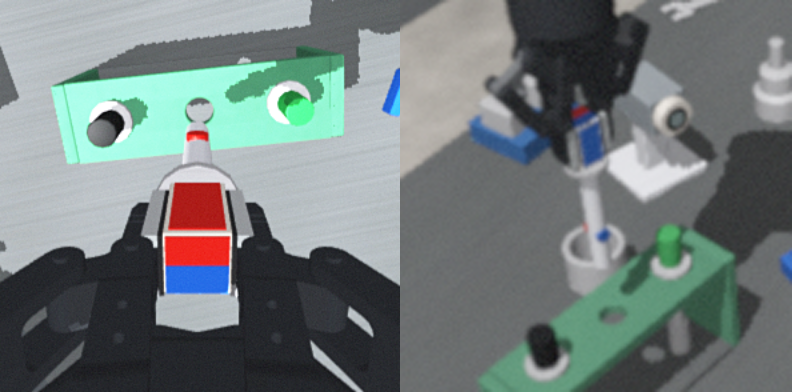

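Request:
arm_command(
  plan=[
    {"jaw": 1, "dx": 10, "dy": 17, "dz": 0, "wx": 0, "wy": 0, "wz": 0.01},
    {"jaw": 1, "dx": 27, "dy": 46, "dz": 0, "wx": 0, "wy": 0, "wz": 0.02},
    {"jaw": 1, "dx": 47, "dy": 80, "dz": 0, "wx": 0, "wy": 0, "wz": 0.03},
    {"jaw": 1, "dx": 67, "dy": 115, "dz": 0, "wx": 0, "wy": 0, "wz": 0.04},
    {"jaw": 1, "dx": 87, "dy": 149, "dz": 0, "wx": 0, "wy": 0, "wz": 0.05},
    {"jaw": 1, "dx": 107, "dy": 183, "dz": 0, "wx": 0, "wy": 0, "wz": 0.06},
    {"jaw": 1, "dx": 122, "dy": 209, "dz": 0, "wx": 0, "wy": 0, "wz": 0.063},
    {"jaw": 1, "dx": 131, "dy": 224, "dz": 0, "wx": 0, "wy": 0, "wz": 0.063},
    {"jaw": 1, "dx": 133, "dy": 228, "dz": 0, "wx": 0, "wy": 0, "wz": 0.063},
    {"jaw": 1, "dx": 133, "dy": 228, "dz": 0, "wx": 0, "wy": 0, "wz": 0.063},
  ],
)

```text
time: 9.15
tool_pos: [592.9, 27.8, 470.8]
tcp_rot: [-180.0, 0.1, -16.5]
ft_force: [-0.2, -0.1, -2.3]
finger_gap: 21.4
```

```bash
python3 -c "
from h import *
import pickle
s=snap('wrist','w8');q=snap('side','s8')
pickle.dump((s,q),open('w8.pkl','wb'))
go((593,27.4,357.4),-16.5);st=sense();print(st['time'],st['ft_force'],st['finger_gap'])
"
cd pics; python3 -c "
import cv2
a=cv2.imread('w8.png')[90:384,110:410]
b=cv2.imread('s8.png')[80:230,130:280]
cv2.imwrite('8.png',cv2.hconcat([cv2.resize(a,(400,392)),cv2.resize(b,(392,392),interpolation=2)]))"
```

```text
d [  0.8   1.4 114. ] w [-0.0004  0.0008  0.0009] pos [592.7  28.9 471.4] [-1.7998e+02  4.0000e-02 -1.6450e+01] q [ -2.2   5.4  80.6   0.   94.  104.3]
9.25 [-0.67431531  0.78481698 -2.06887192] 21.28530970194636
```

View pics/8.png

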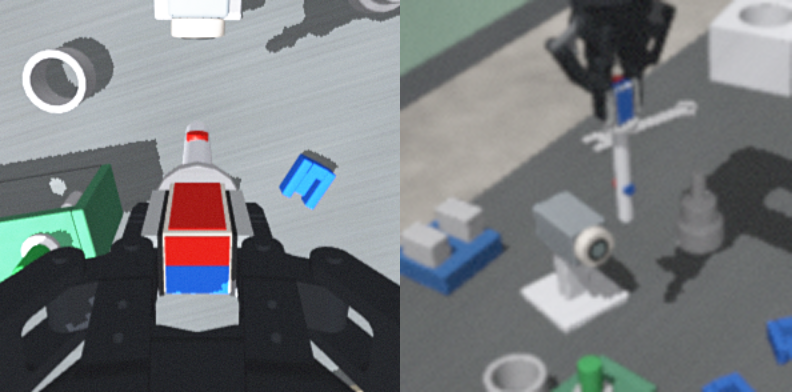

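Request:
arm_command(
  plan=[
    {"jaw": 1, "dx": 0, "dy": 1, "dz": 10, "wx": 0, "wy": 0, "wz": 0},
    {"jaw": 1, "dx": 0, "dy": 1, "dz": 30, "wx": 0, "wy": 0, "wz": 0},
    {"jaw": 1, "dx": 0, "dy": 1, "dz": 55, "wx": 0, "wy": 0, "wz": 0},
    {"jaw": 1, "dx": 0, "dy": 1, "dz": 80, "wx": 0, "wy": 0, "wz": 0},
    {"jaw": 1, "dx": 0, "dy": 1, "dz": 100, "wx": 0, "wy": 0, "wz": 0},
    {"jaw": 1, "dx": 0, "dy": 1, "dz": 110, "wx": 0, "wy": 0, "wz": 0},
    {"jaw": 1, "dx": 0, "dy": 1, "dz": 113.5, "wx": 0, "wy": 0, "wz": 0},
    {"jaw": 1, "dx": 0, "dy": 1, "dz": 113.5, "wx": 0, "wy": 0, "wz": 0},
    {"jaw": 1, "dx": 0, "dy": 1, "dz": 113.5, "wx": 0, "wy": 0, "wz": 0},
  ],
)

```text
time: 10.15
tool_pos: [593.0, 26.9, 359.6]
tcp_rot: [-180.0, -0.1, -16.5]
ft_force: [0.2, 0.7, -1.4]
finger_gap: 21.5
```

```bash
python3 -c "
from h import *
import pickle
s=snap('wrist','w9');q=snap('side','s9');t=snap('top','t9')
pickle.dump((s,q,t),open('w9.pkl','wb'))
go((593,27.4,357.4),-16.5);st=sense();print(st['time'],st['ft_force'],st['finger_gap'])
for n in('lens','probe_blue','probe_red','probe_tip','probe_grip'):
  for c in ('wrist','side'):
    print(n,c,[(r['pixel'],round(r['score'],2)) for r in pinpoint(c,n)])
"
cd pics; python3 -c "
import cv2
a=cv2.imread('w9.png')[40:384,90:434]
b=cv2.imread('s9.png')[120:240,150:270]
cv2.imwrite('9.png',cv2.hconcat([cv2.resize(a,(400,400)),cv2.resize(b,(400,400),interpolation=2)]))"
```

```text
d [-0.2 -0.7  2.1] w [-0.0005 -0.002  -0.0002] pos [593.   26.7 359.5] [-1.7997e+02 -1.1000e-01 -1.6510e+01] q [ -2.4   7.8  89.6   0.   82.4 104.1]
10.3 [-0.53759764 -0.15576829 -2.02915025] 21.406190656322813
lens wrist [([259.0, 128.1], 0.93)]
lens side [([209.4, 176.6], 0.91), ([160.9, 276.1], 0.73), ([200.6, 242.6], 0.26)]
probe_blue wrist [([256.5, 211.3], 0.85)]
probe_blue side [([221.7, 184.5], 0.57)]
probe_red wrist [([258.1, 189.5], 0.87)]
probe_red side [([215.0, 180.2], 0.86), ([221.1, 183.9], 0.36)]
probe_tip wrist [([259.0, 182.4], 0.81)]
probe_tip side [([220.2, 193.9], 0.55)]
probe_grip wrist [([257.1, 265.8], 0.67), ([259.4, 189.8], 0.43)]
probe_grip side [([218.4, 195.8], 0.69), ([219.4, 154.6], 0.65), ([215.7, 179.9], 0.54)]
```

View pics/9.png

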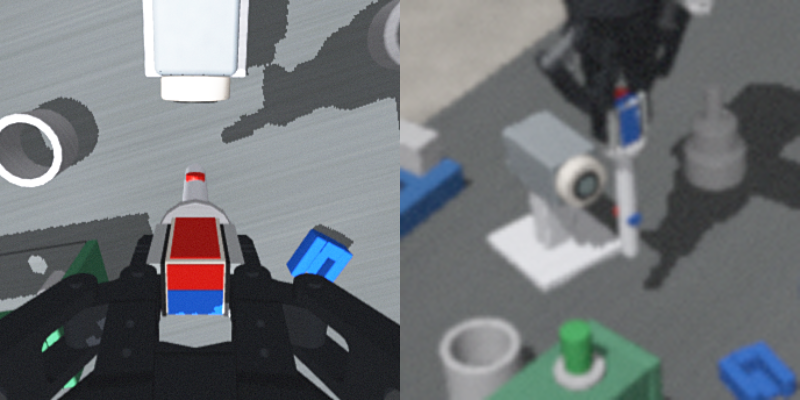

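```bash
python3 -c "
from h import *
import pickle
np.set_printoptions(precision=1,suppress=True)
s,q,t=pickle.load(open('w9.pkl','rb'))
L=atz(s,(259,128.1),105);Rd=atz(s,(258.6,190.4),107);print('wrist',L,Rd,L-Rd)
zq=lambda x,y:((x-400)*.3+150,y*.3+120)
Ls=atz(q,(209.4,176.6),105);print('side lens',Ls)
Ls=atz(q,zq(588,184),105);print('side lens zoom',Ls)
# triangulate red, blue, tip, grip with side+wrist
print('red',tri([(q,(215,180.2)),(s,(258.1,190.))]))
print('blue z from side',[ (x,tri([(q,x)for x in[(220.6,185.5)]]+[(s,(257.5,190))])) for x in ['n']] if 0 else '')
for nm,a,b in(('tip',(219,195.5),(259,182)),('grip',(219.4,154.6),(257.1,265.8)),('lens',zq(588,184),(259,128.1))): print(nm,tri([(q,a),(s,b)]))
# expected projection given pose
print(sense()['tool_pos'])
x=np.array([.959,-.284,0])
for P in((593,26.7,359.5-252.4),):
  P=np.array(P);print('side exp red,blue,tip',proj(q,P+9.5*x),proj(q,P-9.5*x),proj(q,P-[0,0,40]),'wrist',proj(s,P+9.5*x),proj(s,P-[0,0,40]),'lens',proj(q,(650,10.5,105)),proj(s,(650,10.5,105)))
"
cd pics; python3 -c "
import cv2
b=cv2.imread('s9.png')[130:210,180:260]
cv2.imwrite('9s.png',cv2.resize(b,(640,640),interpolation=2))"
```

```text
wrist [648.6  11.1 105. ] [602.9  24.9 107. ] [ 45.7 -13.8  -2. ]
side lens [636.5  10.  105. ]
side lens zoom [647.6   9.2 105. ]
red (array([605.4,  24.6, 114.6]), [np.float64(0.0596559634622812), np.float64(0.059655963462410755)])
blue z from side 
tip (array([597.3,  24.7,  62.9]), [np.float64(1.4237784076710656), np.float64(1.4237784076709477)])
grip (array([589.9,  25. , 203.6]), [np.float64(5.146955880133668), np.float64(5.146955880133502)])
lens (array([647.9,  10.4, 105.5]), [np.float64(0.9491228118183821), np.float64(0.9491228118183539)])
[592.7  26.7 358.2]
side exp red,blue,tip [216.3 182.6] [220.5 185.8] [219.2 195.4] wrist [259.9 191. ] [259.6 188.8] lens [205.5 175.2] [259.2 126. ]
```

View pics/9s.png

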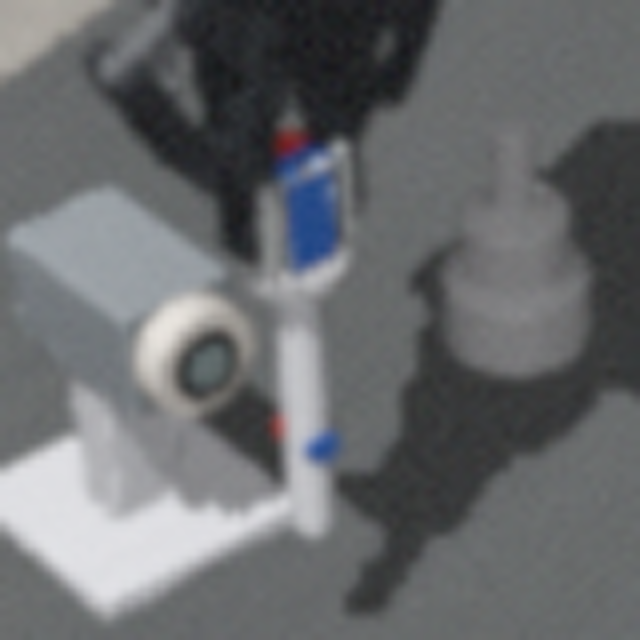

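Request:
arm_command(
  plan=[
    {"jaw": 1, "dx": -1, "dy": -0.5, "dz": 1, "wx": 0, "wy": 0, "wz": 0},
    {"jaw": 1, "dx": -1, "dy": -0.5, "dz": 1, "wx": 0, "wy": 0, "wz": 0},
    {"jaw": 1, "dx": -1, "dy": -0.5, "dz": 1, "wx": 0, "wy": 0, "wz": 0},
    {"jaw": 1, "dx": -1, "dy": -0.5, "dz": 1, "wx": 0, "wy": 0, "wz": 0},
    {"jaw": 1, "dx": -1, "dy": -0.5, "dz": 1, "wx": 0, "wy": 0, "wz": 0},
    {"jaw": 1, "dx": -1, "dy": -0.5, "dz": 1, "wx": 0, "wy": 0, "wz": 0},
    {"jaw": 1, "dx": -1, "dy": -0.5, "dz": 1, "wx": 0, "wy": 0, "wz": 0},
    {"jaw": 1, "dx": -1, "dy": -0.5, "dz": 1, "wx": 0, "wy": 0, "wz": 0},
    {"jaw": 1, "dx": -1, "dy": -0.5, "dz": 1, "wx": 0, "wy": 0, "wz": 0},
    {"jaw": 1, "dx": -1, "dy": -0.5, "dz": 1, "wx": 0, "wy": 0, "wz": 0},
    {"jaw": 1, "dx": -1, "dy": -0.5, "dz": 1, "wx": 0, "wy": 0, "wz": 0},
    {"jaw": 1, "dx": -1, "dy": -0.5, "dz": 1, "wx": 0, "wy": 0, "wz": 0},
  ],
)

```text
time: 12.0
tool_pos: [591.8, 27.4, 357.2]
tcp_rot: [180.0, 0.0, -16.5]
ft_force: [0.1, -0.0, -2.4]
finger_gap: 21.4
```

```bash
python3 -c "
from h import *
for i in range(4):
  snap('side') ; go((592,27.6,357.4),-16.5)
"
```

```text
d [ 0.1 -0.2 -0.2] w [ 0.     -0.     -0.0002] pos [591.9  27.5 357.2] [180.    -0.   -16.51] q [ -2.3   7.8  89.9  -0.   82.3 104.2]
d [ 0.1 -0.2 -0.2] w [ 0.      0.0001 -0.0003] pos [591.8  27.4 357.2] [180.     0.   -16.52] q [ -2.3   7.8  89.9   0.   82.3 104.2]
d [ 0.1 -0.2 -0.2] w [ 0.      0.     -0.0002] pos [591.8  27.5 357.2] [180.     0.   -16.51] q [ -2.3   7.8  89.9  -0.   82.3 104.2]
d [ 0.1 -0.2 -0.2] w [-0.      0.     -0.0002] pos [591.9  27.5 357.2] [-180.      0.    -16.51] q [ -2.3   7.8  89.9   0.   82.3 104.2]
```

Request:
arm_command(
  plan=[
    {"jaw": 1, "dx": 0, "dy": 0, "dz": 0, "wx": 0, "wy": 0, "wz": -0.06},
    {"jaw": 1, "dx": 0, "dy": 0, "dz": 0, "wx": 0, "wy": 0, "wz": -0.17},
    {"jaw": 1, "dx": 0, "dy": 0, "dz": 0, "wx": 0, "wy": 0, "wz": -0.3},
    {"jaw": 1, "dx": 0, "dy": 0, "dz": 0, "wx": 0, "wy": 0, "wz": -0.43},
    {"jaw": 1, "dx": 0, "dy": 0, "dz": 0, "wx": 0, "wy": 0, "wz": -0.56},
    {"jaw": 1, "dx": 0, "dy": 0, "dz": 0, "wx": 0, "wy": 0, "wz": -0.69},
    {"jaw": 1, "dx": 0, "dy": 0, "dz": 0, "wx": 0, "wy": 0, "wz": -0.82},
    {"jaw": 1, "dx": 0, "dy": 0, "dz": 0, "wx": 0, "wy": 0, "wz": -0.95},
    {"jaw": 1, "dx": 0, "dy": 0, "dz": 0, "wx": 0, "wy": 0, "wz": -1.08},
    {"jaw": 1, "dx": 0, "dy": 0, "dz": 0, "wx": 0, "wy": 0, "wz": -1.21},
    {"jaw": 1, "dx": 0, "dy": 0, "dz": 0, "wx": 0, "wy": 0, "wz": -1.34},
    {"jaw": 1, "dx": 0, "dy": 0, "dz": 0, "wx": 0, "wy": 0, "wz": -1.47},
  ],
)

```text
time: 13.4
tool_pos: [591.9, 27.5, 357.2]
tcp_rot: [180.0, -0.0, 68.0]
ft_force: [0.6, -0.8, -2.8]
finger_gap: 21.4
```

Request:
arm_command(
  plan=[
    {"jaw": 1, "dx": 0, "dy": 0, "dz": 0, "wx": 0, "wy": 0, "wz": -0.13},
    {"jaw": 1, "dx": 0, "dy": 0, "dz": 0, "wx": 0, "wy": 0, "wz": -0.26},
    {"jaw": 1, "dx": 0, "dy": 0, "dz": 0, "wx": 0, "wy": 0, "wz": -0.39},
    {"jaw": 1, "dx": 0, "dy": 0, "dz": 0, "wx": 0, "wy": 0, "wz": -0.52},
    {"jaw": 1, "dx": 0, "dy": 0, "dz": 0, "wx": 0, "wy": 0, "wz": -0.65},
    {"jaw": 1, "dx": 0, "dy": 0, "dz": 0, "wx": 0, "wy": 0, "wz": -0.78},
    {"jaw": 1, "dx": 0, "dy": 0, "dz": 0, "wx": 0, "wy": 0, "wz": -0.91},
    {"jaw": 1, "dx": 0, "dy": 0, "dz": 0, "wx": 0, "wy": 0, "wz": -1.04},
    {"jaw": 1, "dx": 0, "dy": 0, "dz": 0, "wx": 0, "wy": 0, "wz": -1.17},
    {"jaw": 1, "dx": 0, "dy": 0, "dz": 0, "wx": 0, "wy": 0, "wz": -1.3},
    {"jaw": 1, "dx": 0, "dy": 0, "dz": 0, "wx": 0, "wy": 0, "wz": -1.43},
    {"jaw": 1, "dx": 0, "dy": 0, "dz": 0, "wx": 0, "wy": 0, "wz": -1.54},
  ],
)

```text
time: 14.6
tool_pos: [591.8, 27.5, 357.2]
tcp_rot: [180.0, -0.0, 156.3]
ft_force: [-0.1, 0.3, -1.9]
finger_gap: 21.8
```

```bash
python3 -c "
from h import *
go((592,27.6,357.4),163.5);print(sense()['time'])
"
```

```text
d [-0.1  0.2 -0.2] w [ 0.     -0.     -0.1265] pos [591.8  27.5 357.2] [180.    -0.   156.25] q [ -2.3   7.8  89.9   0.   82.3 -68.6]
14.6
```

Request:
arm_command(
  plan=[
    {"jaw": 1, "dx": 0, "dy": 0, "dz": 0, "wx": 0, "wy": 0, "wz": -0.09},
    {"jaw": 1, "dx": 0, "dy": 0, "dz": 0, "wx": 0, "wy": 0, "wz": -0.132},
    {"jaw": 1, "dx": 0, "dy": 0, "dz": 0, "wx": 0, "wy": 0, "wz": -0.132},
    {"jaw": 1, "dx": 0, "dy": 0, "dz": 0, "wx": 0, "wy": 0, "wz": -0.132},
  ],
)

```text
time: 15.0
tool_pos: [591.9, 27.5, 357.2]
tcp_rot: [180.0, 0.0, 163.4]
ft_force: [0.7, -0.1, -2.0]
finger_gap: 21.3
```

```bash
python3 -c "
from h import *
import pickle
q=snap('side','s10');s=snap('wrist','w10')
pickle.dump((s,q),open('w10.pkl','wb'))
go((592,27.6,357.4),163.5)
P=np.array((591.8,27.5,357.2-252.4));x=np.array([.959,-.284,0])
print('side exp lensside,far,tip',proj(q,P+9.5*x),proj(q,P-9.5*x),proj(q,P-[0,0,40]))"
cd pics; python3 -c "
import cv2
b=cv2.imread('s10.png')[130:210,180:260];a=cv2.imread('w10.png')[40:384,90:434]
cv2.imwrite('10.png',cv2.hconcat([cv2.resize(a,(400,400)),cv2.resize(b,(400,400),interpolation=2)]))"
```

```text
d [-0.1  0.2 -0.2] w [ 0.     -0.     -0.0009] pos [591.8  27.5 357.2] [180.    -0.   163.45] q [ -2.3   7.8  89.9   0.   82.3 -75.7]
side exp lensside,far,tip [216.52429399 183.56579482] [220.75081991 186.78717313] [219.46901809 196.31927372]
```

View pics/10.png

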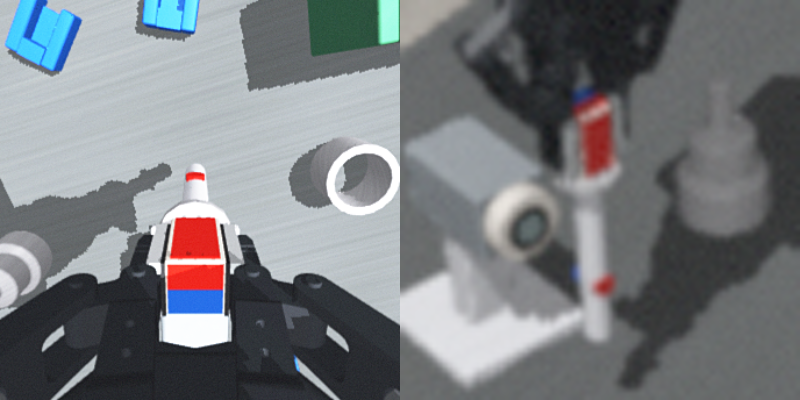

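Request:
arm_command(
  plan=[
    {"jaw": 1, "dx": 0, "dy": 0, "dz": 0, "wx": 0, "wy": 0, "wz": 0},
    {"jaw": 1, "dx": 0, "dy": 0, "dz": 0, "wx": 0, "wy": 0, "wz": 0},
    {"jaw": 1, "dx": 0, "dy": 0, "dz": 0, "wx": 0, "wy": 0, "wz": 0},
    {"jaw": 1, "dx": 0, "dy": 0, "dz": 0, "wx": 0, "wy": 0, "wz": 0},
    {"jaw": 1, "dx": 0, "dy": 0, "dz": 0, "wx": 0, "wy": 0, "wz": 0},
    {"jaw": 1, "dx": 0, "dy": 0, "dz": 0, "wx": 0, "wy": 0, "wz": 0},
    {"jaw": 1, "dx": 0, "dy": 0, "dz": 0, "wx": 0, "wy": 0, "wz": 0},
    {"jaw": 1, "dx": 0, "dy": 0, "dz": 0, "wx": 0, "wy": 0, "wz": 0},
    {"jaw": 1, "dx": 0, "dy": 0, "dz": 0, "wx": 0, "wy": 0, "wz": 0},
    {"jaw": 1, "dx": 0, "dy": 0, "dz": 0, "wx": 0, "wy": 0, "wz": 0},
    {"jaw": 1, "dx": 0, "dy": 0, "dz": 0, "wx": 0, "wy": 0, "wz": 0},
    {"jaw": 1, "dx": 0, "dy": 0, "dz": 0, "wx": 0, "wy": 0, "wz": 0},
  ],
)

```text
time: 16.3
tool_pos: [591.9, 27.5, 357.2]
tcp_rot: [180.0, 0.0, 163.5]
ft_force: [0.1, -0.1, -1.4]
finger_gap: 21.3
```

```bash
python3 -c "
from h import *
import pickle
np.set_printoptions(precision=1,suppress=True)
s,q=pickle.load(open('w10.pkl','rb'))
st=sense();R=Ro.from_euler('xyz',st['tcp_rot'],degrees=True)
# head top corners in wrist zoom
z=lambda x,y:(x*.86+90,y*.86+40)
zt=st['tool_pos'][2]-156.4+20
P=[R.inv().apply(atz(s,z(*p),zt)-st['tool_pos']) for p in((166,262),(229,261),(163,313),(228,313))]
print(np.array(P),np.mean(P,0))
zt=st['tool_pos'][2]-156.4-96
print('redwin (should be x+9.5)',R.inv().apply(atz(s,z(195.5,177),zt)-st['tool_pos']))
go((463,-239,470),163.5);print(st['time'])
"
```

```text
[[ 11.7  -8.5 136.4]
 [ 12.1  13.4 136.4]
 [ -9.3 -10.1 136.4]
 [ -9.3  13.6 136.4]] [  1.3   2.1 136.4]
redwin (should be x+9.5) [  7.8   2.  252.4]
d [  47.9 -292.1 -112.8] w [0. 0. 0.] pos [591.9  27.5 357.2] [180.    0.  163.5] q [ -2.3   7.8  89.9   0.   82.3 -75.8]
16.3
```

Request:
arm_command(
  plan=[
    {"jaw": 1, "dx": 0, "dy": 0, "dz": -20, "wx": 0, "wy": 0, "wz": 0},
    {"jaw": 1, "dx": 0, "dy": 0, "dz": -50, "wx": 0, "wy": 0, "wz": 0},
    {"jaw": 1, "dx": 0, "dy": 0, "dz": -80, "wx": 0, "wy": 0, "wz": 0},
    {"jaw": 1, "dx": 4, "dy": -24, "dz": -100, "wx": 0, "wy": 0, "wz": 0},
    {"jaw": 1, "dx": 10, "dy": -60, "dz": -105, "wx": 0, "wy": 0, "wz": 0},
    {"jaw": 1, "dx": 17, "dy": -100, "dz": -105, "wx": 0, "wy": 0, "wz": 0},
    {"jaw": 1, "dx": 24, "dy": -140, "dz": -105, "wx": 0, "wy": 0, "wz": 0},
    {"jaw": 1, "dx": 31, "dy": -180, "dz": -105, "wx": 0, "wy": 0, "wz": 0},
    {"jaw": 1, "dx": 38, "dy": -220, "dz": -105, "wx": 0, "wy": 0, "wz": 0},
    {"jaw": 1, "dx": 43, "dy": -255, "dz": -105, "wx": 0, "wy": 0, "wz": 0},
    {"jaw": 1, "dx": 46, "dy": -280, "dz": -105, "wx": 0, "wy": 0, "wz": 0},
    {"jaw": 1, "dx": 47.4, "dy": -290.4, "dz": -105, "wx": 0, "wy": 0, "wz": 0},
  ],
)

```text
time: 17.5
tool_pos: [462.9, -239.5, 462.3]
tcp_rot: [-180.0, 0.0, 163.4]
ft_force: [0.4, -0.3, -2.0]
finger_gap: 21.0
```

Request:
arm_command(
  plan=[
    {"jaw": 1, "dx": 0, "dy": 0, "dz": 10, "wx": 0, "wy": 0, "wz": 0},
    {"jaw": 1, "dx": 0, "dy": 0, "dz": 25, "wx": 0, "wy": 0, "wz": 0},
    {"jaw": 1, "dx": 0, "dy": 0, "dz": 40, "wx": 0, "wy": 0, "wz": 0},
    {"jaw": 1, "dx": 0, "dy": 0, "dz": 50, "wx": 0, "wy": 0, "wz": 0},
    {"jaw": 1, "dx": 0, "dy": 0, "dz": 55, "wx": 0, "wy": 0, "wz": 0},
    {"jaw": 1, "dx": 0, "dy": 0, "dz": 55, "wx": 0, "wy": 0, "wz": 0},
    {"jaw": 1, "dx": 0, "dy": 0, "dz": 55, "wx": 0, "wy": 0, "wz": 0},
    {"jaw": 1, "dx": 0, "dy": 0, "dz": 55, "wx": 0, "wy": 0, "wz": 0},
  ],
)

```text
time: 18.3
tool_pos: [464.2, -237.6, 408.1]
tcp_rot: [-180.0, 0.1, 163.5]
ft_force: [0.6, -0.4, -2.3]
finger_gap: 21.5
```

```bash
python3 -c "
from h import *
import pickle
q=snap('side','s11');s=snap('wrist','w11');t=snap('top','t11')
pickle.dump((s,q,t),open('w11.pkl','wb'))
go((464,-237.5,407),163.5);print(sense()['time'])
"
cd pics; python3 -c "
import cv2
b=cv2.imread('s11.png')[80:220,240:380];a=cv2.imread('w11.png')[100:300,150:350]
cv2.imwrite('11.png',cv2.hconcat([cv2.resize(a,(400,400)),cv2.resize(b,(400,400),interpolation=2)]))"
```

```text
d [0.1 0.2 0.9] w [-0.0003  0.0011  0.    ] pos [ 464.1 -237.7  407.9] [-1.7998e+02  6.0000e-02  1.6350e+02] q [ -32.8   -4.9   97.5   -0.    87.3 -106.3]
18.45
```

View pics/11.png

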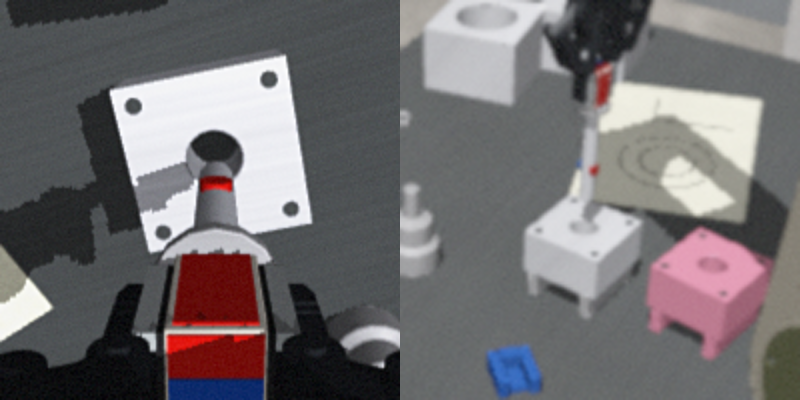

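Request:
arm_command(
  plan=[
    {"jaw": 1, "dx": 0, "dy": 0, "dz": 3, "wx": 0, "wy": 0, "wz": 0.13},
    {"jaw": 1, "dx": 0, "dy": 0, "dz": 6, "wx": 0, "wy": 0, "wz": 0.27},
    {"jaw": 1, "dx": 0, "dy": 0, "dz": 9, "wx": 0, "wy": 0, "wz": 0.41},
    {"jaw": 1, "dx": 0, "dy": 0, "dz": 12, "wx": 0, "wy": 0, "wz": 0.55},
    {"jaw": 1, "dx": 0, "dy": 0, "dz": 15, "wx": 0, "wy": 0, "wz": 0.69},
    {"jaw": 1, "dx": 0, "dy": 0, "dz": 15, "wx": 0, "wy": 0, "wz": 0.83},
    {"jaw": 1, "dx": 0, "dy": 0, "dz": 15, "wx": 0, "wy": 0, "wz": 0.97},
    {"jaw": 1, "dx": 0, "dy": 0, "dz": 15, "wx": 0, "wy": 0, "wz": 1.11},
    {"jaw": 1, "dx": 0, "dy": 0, "dz": 15, "wx": 0, "wy": 0, "wz": 1.25},
    {"jaw": 1, "dx": 0, "dy": 0, "dz": 15, "wx": 0, "wy": 0, "wz": 1.39},
    {"jaw": 1, "dx": 0, "dy": 0, "dz": 15, "wx": 0, "wy": 0, "wz": 1.51},
    {"jaw": 1, "dx": 0, "dy": 0, "dz": 15, "wx": 0, "wy": 0, "wz": 1.571},
  ],
)

```text
time: 19.65
tool_pos: [464.0, -237.7, 392.6]
tcp_rot: [180.0, 0.0, 73.2]
ft_force: [0.4, 0.4, -2.6]
finger_gap: 21.2
```

Request:
arm_command(
  plan=[
    {"jaw": 1, "dx": 0, "dy": 0, "dz": 0, "wx": 0, "wy": 0, "wz": 0},
    {"jaw": 1, "dx": 0, "dy": 0, "dz": 0, "wx": 0, "wy": 0, "wz": 0},
    {"jaw": 1, "dx": 0, "dy": 0, "dz": 0, "wx": 0, "wy": 0, "wz": 0},
    {"jaw": 1, "dx": 0, "dy": 0, "dz": 0, "wx": 0, "wy": 0, "wz": 0},
  ],
)

```text
time: 20.05
tool_pos: [464.0, -237.6, 392.3]
tcp_rot: [180.0, 0.0, 73.6]
ft_force: [0.4, -0.1, -2.7]
finger_gap: 21.4
```

```bash
python3 -c "
from h import *
import pickle
q=snap('side','s12');s=snap('wrist','w12');t=snap('top','t12')
pickle.dump((s,q,t),open('w12.pkl','wb'))
go((464,-237.5,392),73.5);print(sense()['time'])
"
cd pics; python3 -c "
import cv2
b=cv2.imread('s12.png')[120:200,260:340];a=cv2.imread('w12.png')[120:280,180:340]
cv2.imwrite('12.png',cv2.hconcat([cv2.resize(a,(400,400),interpolation=2),cv2.resize(b,(400,400),interpolation=2)]))"
```

```text
d [0.1 0.  0.2] w [0.     0.     0.0003] pos [ 464.  -237.6  392.2] [180.     0.    73.52] q [-32.8  -4.4  98.7  -0.   85.7 -16.3]
20.2
```

View pics/12.png

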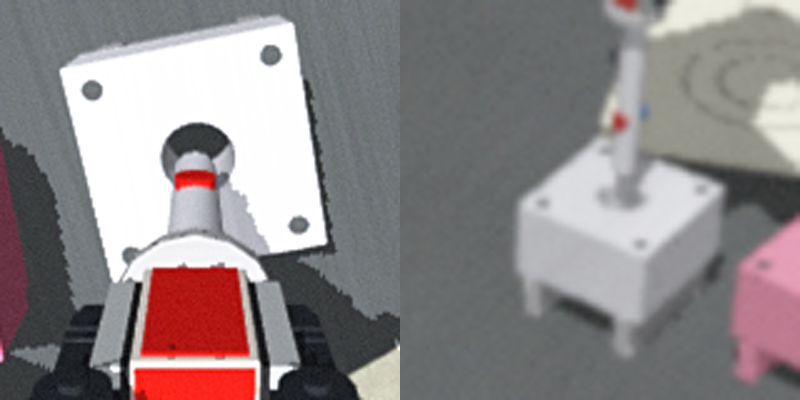

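```bash
cd pics; python3 -c "
import cv2
a=cv2.imread('w11.png')[155:205,230:285];c=cv2.imread('w12.png')[160:210,230:285]
cv2.imwrite('13.png',cv2.hconcat([cv2.resize(a,None,fx=7,fy=7,interpolation=cv2.INTER_CUBIC),cv2.resize(c,None,fx=7,fy=7,interpolation=cv2.INTER_CUBIC)]))"
```

```text
(no output)
```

View pics/13.png

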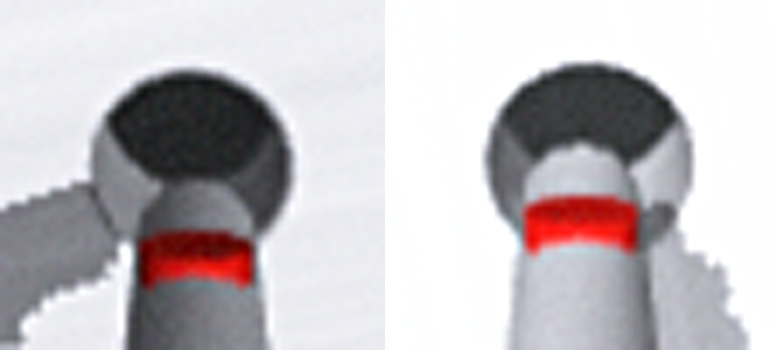

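Request:
arm_command(
  plan=[
    {"jaw": 1, "dx": -0.7, "dy": 1.2, "dz": 3, "wx": 0, "wy": 0, "wz": 0},
    {"jaw": 1, "dx": -0.7, "dy": 1.2, "dz": 6, "wx": 0, "wy": 0, "wz": 0},
    {"jaw": 1, "dx": -0.7, "dy": 1.2, "dz": 8, "wx": 0, "wy": 0, "wz": 0},
    {"jaw": 1, "dx": -0.7, "dy": 1.2, "dz": 8, "wx": 0, "wy": 0, "wz": 0},
    {"jaw": 1, "dx": -0.7, "dy": 1.2, "dz": 8, "wx": 0, "wy": 0, "wz": 0},
    {"jaw": 1, "dx": -0.7, "dy": 1.2, "dz": 8, "wx": 0, "wy": 0, "wz": 0},
    {"jaw": 1, "dx": -0.7, "dy": 1.2, "dz": 8, "wx": 0, "wy": 0, "wz": 0},
  ],
)

```text
time: 20.9
tool_pos: [465.0, -238.6, 384.3]
tcp_rot: [180.0, 0.0, 73.5]
ft_force: [-0.5, -0.7, -2.1]
finger_gap: 21.2
```

```bash
python3 -c "
from h import *
import pickle
q=snap('side','s14');s=snap('wrist','w14');t=snap('top','t14')
pickle.dump((s,q,t),open('w14.pkl','wb'))
go((465,-238.6,307.4),73.5);print(sense()['time'])
P=np.array((465,-238.6,sense()['tool_pos'][2]-252.4-40))
print('side exp tip, stemtop, bore',proj(q,P),proj(q,P+[0,0,110]),proj(q,(465,-238.6,80)))
"
cd pics; python3 -c "
import cv2
b=cv2.imread('s14.png')[110:175,270:335];a=cv2.imread('w14.png')[160:210,230:280]
cv2.imwrite('14.png',cv2.hconcat([cv2.resize(a,(350,350),interpolation=2),cv2.resize(b,(350,350),interpolation=2)]))"
```

```text
d [-0.   0.  76.9] w [ 0.0002  0.0001 -0.    ] pos [ 464.9 -238.6  384.3] [179.99   0.    73.5 ] q [-32.8  -4.   99.1   0.   84.9 -16.3]
21.05
side exp tip, stemtop, bore [304.16520814 155.65729226] [306.51620845 124.288512  ] [303.92329087 158.87023587]
```

View pics/14.png

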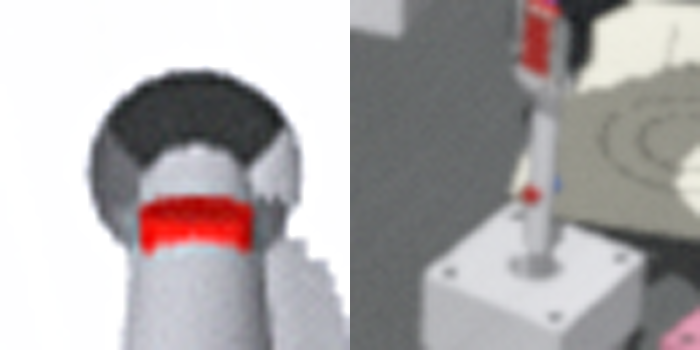

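Request:
arm_command(
  plan=[
    {"jaw": 1, "dx": 0, "dy": 0, "dz": 4, "wx": 0, "wy": 0, "wz": 0},
    {"jaw": 1, "dx": 0, "dy": 0, "dz": 9, "wx": 0, "wy": 0, "wz": 0},
    {"jaw": 1, "dx": 0, "dy": 0, "dz": 14, "wx": 0, "wy": 0, "wz": 0},
    {"jaw": 1, "dx": 0, "dy": 0, "dz": 19, "wx": 0, "wy": 0, "wz": 0},
    {"jaw": 1, "dx": 0, "dy": 0, "dz": 24, "wx": 0, "wy": 0, "wz": 0},
    {"jaw": 1, "dx": 0, "dy": 0, "dz": 29, "wx": 0, "wy": 0, "wz": 0},
    {"jaw": 1, "dx": 0, "dy": 0, "dz": 33, "wx": 0, "wy": 0, "wz": 0},
    {"jaw": 1, "dx": 0, "dy": 0, "dz": 36, "wx": 0, "wy": 0, "wz": 0},
    {"jaw": 1, "dx": 0, "dy": 0, "dz": 36, "wx": 0, "wy": 0, "wz": 0},
    {"jaw": 1, "dx": 0, "dy": 0, "dz": 36, "wx": 0, "wy": 0, "wz": 0},
  ],
)

```text
time: 22.05
tool_pos: [465.0, -238.6, 348.3]
tcp_rot: [180.0, 0.0, 73.5]
ft_force: [0.3, 0.6, -2.0]
finger_gap: 21.3
```

```bash
python3 -c "
from h import *
q=snap('side','s15');s=snap('wrist','w15')
go((465,-238.6,307.4),73.5);print(sense()['time'],sense()['ft_force'])
"
cd pics; python3 -c "
import cv2
b=cv2.imread('s15.png')[110:175,270:335];a=cv2.imread('w15.png')[160:210,230:280]
cv2.imwrite('15.png',cv2.hconcat([cv2.resize(a,(350,350),interpolation=2),cv2.resize(b,(350,350),interpolation=2)]))"
```

```text
d [ 0.  -0.  41.1] w [ 0.0006  0.0002 -0.    ] pos [ 465.  -238.6  348.5] [1.7997e+02 1.0000e-02 7.3500e+01] q [-32.8  -2.6 101.6   0.   81.  -16.3]
22.15 [ 0.34233937 -0.35186822 -2.37862275]
```

View pics/15.png

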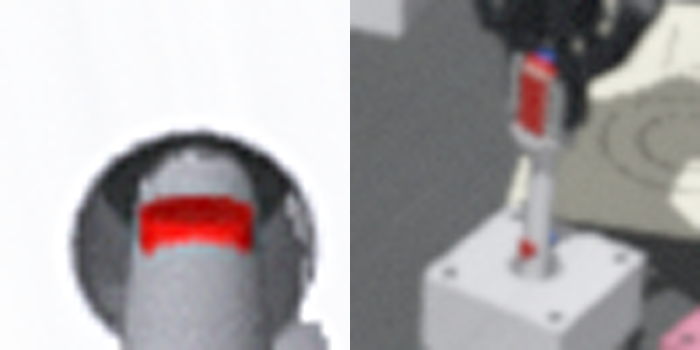

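Request:
arm_command(
  plan=[
    {"jaw": 1, "dx": 0, "dy": 0, "dz": 4, "wx": 0, "wy": 0, "wz": 0},
    {"jaw": 1, "dx": 0, "dy": 0, "dz": 9, "wx": 0, "wy": 0, "wz": 0},
    {"jaw": 1, "dx": 0, "dy": 0, "dz": 14, "wx": 0, "wy": 0, "wz": 0},
    {"jaw": 1, "dx": 0, "dy": 0, "dz": 19, "wx": 0, "wy": 0, "wz": 0},
    {"jaw": 1, "dx": 0, "dy": 0, "dz": 24, "wx": 0, "wy": 0, "wz": 0},
    {"jaw": 1, "dx": 0, "dy": 0, "dz": 29, "wx": 0, "wy": 0, "wz": 0},
    {"jaw": 1, "dx": 0, "dy": 0, "dz": 34, "wx": 0, "wy": 0, "wz": 0},
    {"jaw": 1, "dx": 0, "dy": 0, "dz": 38, "wx": 0, "wy": 0, "wz": 0},
    {"jaw": 1, "dx": 0, "dy": 0, "dz": 41, "wx": 0, "wy": 0, "wz": 0},
    {"jaw": 1, "dx": 0, "dy": 0, "dz": 41, "wx": 0, "wy": 0, "wz": 0},
    {"jaw": 1, "dx": 0, "dy": 0, "dz": 41, "wx": 0, "wy": 0, "wz": 0},
    {"jaw": 1, "dx": 0, "dy": 0, "dz": 41, "wx": 0, "wy": 0, "wz": 0},
  ],
)

```text
time: 23.35
tool_pos: [465.0, -238.7, 307.5]
tcp_rot: [180.0, 0.0, 73.5]
ft_force: [0.2, 0.0, -2.4]
finger_gap: 21.2
```

Request:
arm_command(
  plan=[
    {"jaw": 1, "dx": 0, "dy": 0, "dz": 0, "wx": 0, "wy": 0, "wz": 0},
    {"jaw": 1, "dx": 0, "dy": 0, "dz": 0, "wx": 0, "wy": 0, "wz": 0},
    {"jaw": 1, "dx": 0, "dy": 0, "dz": 0, "wx": 0, "wy": 0, "wz": 0},
    {"jaw": 1, "dx": 0, "dy": 0, "dz": 0, "wx": 0, "wy": 0, "wz": 0},
    {"jaw": 1, "dx": 0, "dy": 0, "dz": 0, "wx": 0, "wy": 0, "wz": 0},
    {"jaw": 1, "dx": 0, "dy": 0, "dz": 0, "wx": 0, "wy": 0, "wz": 0},
  ],
)

```text
time: 23.95
tool_pos: [464.9, -238.6, 307.2]
tcp_rot: [-180.0, -0.0, 73.5]
ft_force: [-0.1, -0.1, -1.4]
finger_gap: 21.0
```

```bash
python3 -c "
from h import *
q=snap('side','s16');s=snap('wrist','w16');t=snap('top','t16')
go((465,-238.6,307.4),73.5);print(sense()['time'],sense()['ft_force'])
p=lambda z:proj(q,(465,-238.6,z))
print('side exp flange underside',p(125),'head top',p(171),'bore',p(80))
"
cd pics; python3 -c "
import cv2
b=cv2.imread('s16.png')[110:175,270:335];a=cv2.imread('w16.png')[160:230,225:295]
cv2.imwrite('16.png',cv2.hconcat([cv2.resize(a,(400,400),interpolation=2),cv2.resize(b,(400,400),interpolation=2)]))
cv2.imwrite('16b.png',cv2.imread('s16.png'))"
```

```text
d [-0.   0.1 -0.2] w [ 0.  0. -0.] pos [ 464.9 -238.6  307.2] [180.    0.   73.5] q [-32.8  -0.6 104.   -0.   76.6 -16.3]
24.1 [ 0.55315814  0.21170414 -2.53335854]
side exp flange underside [304.84862131 146.56586462] head top [305.83226334 133.44152488] bore [303.92329087 158.87023587]
```

View pics/16.png

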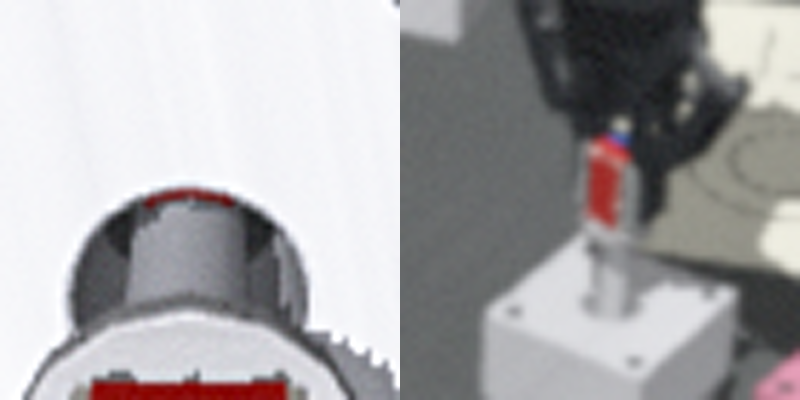

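View pics/16b.png

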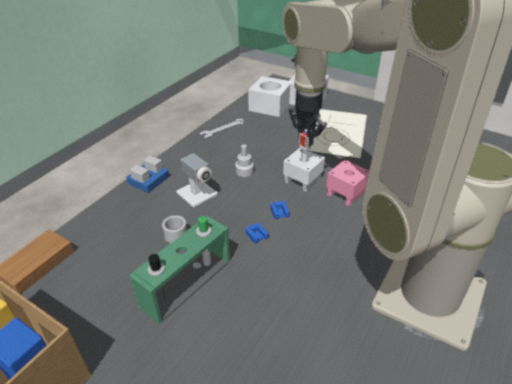

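```bash
python3 -c "
from bench import *
print(hand_in()); s=sense(); print(s['time'],s['tool_pos'],s['ft_force'],s['finger_gap'])"
```

```text
the job is handed in; nothing more can be done
None
the job is handed in; nothing more can be done
```

I took the probe from the middle rack hole, gripping it by its white sides. I showed red and then blue to the lens, lowered the probe into the aluminium block's bore and handed in at about 24 s, still gripped. No verdict was reported.

- **Showing the windows:** each was held for over a second, level with the lens by calculation (105 mm) and roughly 5 cm in front of it. By my estimates the spacing was 48–50 mm, because the cameras put the lens anywhere from 648 to 650 mm in x. The lens's facing direction (-16.5°) was averaged from edge readings between about -15° and -17.6°. The side-view positions of the far-side discs matched prediction to about 0.3 px.
- **Probe tilt:** side views before and after the half turn showed less than about 0.3° of lean.
- **In the bore:** the last wrist view showed the stem centred along the jaw direction to within a fraction of a millimetre. Centring across the jaws came from an earlier view, before the final correction, with the tip 35 mm above the block. I did not re-check it in that direction once inside.
- **Contact and depth:** the wrist force stayed at the probe's own weight (about 2.5 N) all the way down, so I saw no sign of touching. By calculation the windows are within about 0.5 mm of half-way down the bore.
- **Disagreements:** the wrist camera disagreed with the other cameras by up to about 5 mm. I therefore aligned the probe to the bore directly in the wrist image, from two directions 90° apart.
- **Other parts:** in the final side view they appear to be where they were at the start.

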